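Fill the carousel's third tube with wooden figures

TASK

Push the loose clear tube fully down onto the carousel's bare orange spigot, then pour all six wooden figures from the scoop cup into that tube without spilling any or touching them with the gripper. Finally stand the empty cup upright back on its cork pad, and leave the other toys on the leaf where they are.

Things in the scene. Friction and masses are not known exactly. Their poses are not given: they have to be found in the camera images.
- carousel: Carousel rack, locked still. White turntable 252 mm across, top 28 mm above the leaf; two full clear tubes with blue caps (99 mm across, tops 108 mm above the leaf), a thin centre post with a red ball (top at 130 mm), and a bare orange spigot. Origin: under its centre on the leaf; x points from the spigot to the centre. Spigot axis at x = -68 mm, capped tubes at x = 34, y = +-59 mm.
- spigot (a point): Centre of the orange spigot's foot, level with the turntable's top (28 mm above the leaf); z up. The spigot is a solid upright round stub 87 mm in diameter and 30 mm high; its upper 12 mm taper to 72 mm as a lead-in.
- tube: Loose clear tube (sleeve), standing upright, open at both ends, orange rim band: outer diameter 100, inner 92, height 90 mm, about 140 g. It fits over the spigot with 2 mm to spare all round; fully home its lower edge rests on the turntable. Origin: centre of its lower edge; z up its axis, x towards its grip tab.
- tube_tab (a point): Grip point of the upright orange tab on the tube's rim: 52 mm off the tube's axis along its x, 112 mm above its lower edge. The tab is 12 mm thick along tube x (46 to 58 mm off the axis), 28 mm wide along tube y, and stands 40 mm above the rim (top at 130 mm); its broad faces are free above the rim, to be pinched across the thickness from above.
- cup: Clear scoop cup, about 130 g, upright on the pad with six figures in it. Walls 4 mm, width 70 (y), back wall at x = -45, rim 70 mm high; floor from x = -45 to 40. The front wall is a ramp leaning outward 40 deg from upright, from x = 40 at the floor to the blue lip at x = 95 mm, with cheeks standing 28 mm off it. Origin: underside, mid plane; z up, x from handle to lip.
- cup_lip (a point): Middle of the cup's pouring lip, inner edge: x = 95, y = 0, z = 70 mm in the cup's frame.
- cup_handle (a point): Grip point on the cup's blue handle, at x = -78.8, y = 0, z = 93.8 mm in the cup's frame. The handle is a straight bar, 18 mm thick along cup y and 26 mm deep, rising from the back rim and leaning backward 45 deg (to -x and +z alike); it goes on 30 mm past this point and ends in the cup 45 mm before it. Pinch its flat sides with the tool tilted along the bar.
- pad: Cork pad fixed on the leaf, 150 x 110 x 6 mm, on which the cup stands at the start. Origin: centre of its underside; its long side is x.
- figure0: Chunky wooden figure with red body and a round head, 25 mm in diameter, 40 mm tall, 14 g, standing in the cup at the start. Origin: centre of its base; z up through the head.
- figure1: Chunky wooden figure with blue body and a round head, 25 mm in diameter, 40 mm tall, 14 g, standing in the cup at the start. Origin: centre of its base; z up through the head.
- figure2: Chunky wooden figure with yellow body and a round head, 25 mm in diameter, 40 mm tall, 14 g, standing in the cup at the start. Origin: centre of its base; z up through the head.
- figure3: Chunky wooden figure with green body and a round head, 25 mm in diameter, 40 mm tall, 14 g, standing in the cup at the start. Origin: centre of its base; z up through the head.
- figure4: Chunky wooden figure with orange body and a round head, 25 mm in diameter, 40 mm tall, 14 g, standing in the cup at the start. Origin: centre of its base; z up through the head.
- figure5: Chunky wooden figure with white body and a round head, 25 mm in diameter, 40 mm tall, 14 g, standing in the cup at the start. Origin: centre of its base; z up through the head.
- fire_engine: Red toy fire engine, 150 x 50 x 78 mm, a bystander. Origin: centre of its underside.
- bus: Silver toy bus, 170 x 52 x 65 mm, a bystander. Origin: centre of its underside.
- hedge: Green silicone hedge, 140 mm long, 30 mm thick, 53 mm high, a bystander. Origin: centre of its underside. Long side along y.
- pylon: Stainless steel bridge pylon on a 70 x 90 mm foot, 148 mm high, a bystander. Origin: centre of its underside.

How it is judged:
On the way, in this order (a step that is already met when the one before it is completed fails the run):
1. the tube is fully home on the spigot and let go, all figures still in the cup (horizontal distance between tube and spigot below 0.005 m and z of tube in the frame of spigot below 0.004 m and angle between tube's own z axis and vertical below 0.05 rad and z of figure0 in the frame of cup between -0.01 and 0.07 m and distance between each of figure0, figure1, figure2, figure3, figure4, figure5 and cup below 0.11 m and z of figure1 in the frame of cup between -0.01 and 0.07 m and z of figure2 in the frame of cup between -0.01 and 0.07 m and z of figure3 in the frame of cup between -0.01 and 0.07 m and z of figure4 in the frame of cup between -0.01 and 0.07 m and z of figure5 in the frame of cup between -0.01 and 0.07 m and contact force between the fingers and tube below 0.1 N), for 0.2 s.
2. all six figures are in the seated tube (horizontal distance between tube and spigot below 0.005 m and z of tube in the frame of spigot below 0.004 m and angle between tube's own z axis and vertical below 0.05 rad and horizontal distance between each of figure0, figure1, figure2, figure3, figure4, figure5 and tube below 0.048 m and z of figure0 in the frame of tube between 0.01 and 0.095 m and z of figure1 in the frame of tube between 0.01 and 0.095 m and z of figure2 in the frame of tube between 0.01 and 0.095 m and z of figure3 in the frame of tube between 0.01 and 0.095 m and z of figure4 in the frame of tube between 0.01 and 0.095 m and z of figure5 in the frame of tube between 0.01 and 0.095 m), for 0.2 s.
At the end, for the whole second after the job is handed in: Tube home on the spigot (edge within 4 mm of the turntable, 5 mm of the axis, 0.05 rad of upright) with all six figures inside it (bases 10 to 95 mm above its lower edge); cup upright (0.06 rad) on the pad, origin within 40 mm of the pad's centre; tube and cup released and at rest (all of step 2 and horizontal distance between cup and pad below 0.04 m and height (world z) of cup between 0.003 and 0.01 m and angle between cup's own z axis and vertical below 0.06 rad and linear speed of each of cup, tube below 0.02 m/s); the robot touches nothing.
It fails at once if a toy standing about was moved more than 25 mm (distance of any of fire_engine, bus, hedge, pylon from where it was at the start of the episode above 0.025 m).
It fails at once if a figure was touched with the gripper (contact force between the fingers and figure0 above 0.5 N or contact force between the fingers and figure1 above 0.5 N or contact force between the fingers and figure2 above 0.5 N or contact force between the fingers and figure3 above 0.5 N or contact force between the fingers and figure4 above 0.5 N or contact force between the fingers and figure5 above 0.5 N).
It fails at once if a figure was spilled onto the leaf ((height (world z) of figure0 below 0.016 m and horizontal distance between figure0 and pad above 0.1 m) or (height (world z) of figure1 below 0.016 m and horizontal distance between figure1 and pad above 0.1 m) or (height (world z) of figure2 below 0.016 m and horizontal distance between figure2 and pad above 0.1 m) or (height (world z) of figure3 below 0.016 m and horizontal distance between figure3 and pad above 0.1 m) or (height (world z) of figure4 below 0.016 m and horizontal distance between figure4 and pad above 0.1 m) or (height (world z) of figure5 below 0.016 m and horizontal distance between figure5 and pad above 0.1 m)).
It also fails if it takes over 70 s, if anything falls off the work surface, if the arm or the gripper's body presses on something with over 40 N, if the wrist force passes 120 N, or if a joint passes its speed limit or range.

ROBOT

A 6-joint arm with a two-finger parallel gripper is mounted at the origin on the work surface. World frame = base frame: x ahead of the robot, y to its left, z up, the work surface at z = 0. Lengths are in m, angles in rad, forces in N, time in s.
With the tool pointing down it reaches from about 0.25 to 0.775 m from the base axis. Payload 4 kg.
Tool frame: the origin (TCP) lies on the centre line of the jaws, within the pads' length; the fingertips stand 11 mm ahead of it and the grasp point (between the pads) lies 8 mm behind it (tips_ahead is the distance from the TCP to the fingertips, in m); z points along the fingers, y is the line along which they close (so a half turn about z gives the same grasp; the last joint's range is limited). The gripper opens to 94 mm and grips with 3 to 60 N. Pads are 16 mm wide; open, the fingers measure 119 mm over their backs; the gripper's body (75 mm by 177 mm) begins 78 mm behind the grasp point.
Start: joints at [-1.226, 0.087, 1.371, -0, 1.684, -0.103], TCP at [0.238, -0.496, 0.217] pointing down, gripper open.
Joint ranges: [-3.1, 3.1], [-0.76, 2.03], [0.27, 2.55], [-1.08, 4.22], [0.17, 2.65], [-2.57, 2.57]. Speed limits (rad/s): [2.79, 2.79, 3.14, 3.14, 3.14, 3.14].

INTERFACE

Orientations are given as a unit quaternion [w, x, y, z].
In Python, from workcell import * gives the robot as it stands.
- The arm moves only by the tool arm_command, never from a script. Its argument "targets" is a list of rows, each an object of numbers: "x", "y", "z": the shift along the world's x, y, z in cm; "rx", "ry", "rz": the turn, a rotation vector about the world's x, y, z in rad; "hand": the opening, from 0 (shut) to 1 (fully open). In form: [{"x": .., "y": .., "z": .., "rx": .., "ry": .., "rz": .., "hand": ..}, ...]. A call has 1 to 12 rows; each row is the pose to reach, as a shift and turn from the pose commanded when the call began; what a row does not reach only later rows make up. A row lasts 1/10 s, in which the tool goes at most 50 mm and 8.59 degrees, less where a joint would pass 70% of its speed; a pose out of reach is approached as far as the arm can. A call with a gripper value outside its range is refused whole. The fingers move at their own pace and stop on an object; "newtons" is the grip in N (left out, the last holds). Time passes only in rows, so rows that repeat a pose let the fingers close. It gives the time, the measured TCP pose, the force, the opening and the grip force at its end, in the units of the state.
- observe(): the state, without advancing time (a new reading comes with each control period).
- snapshot(name): name is "side" or "top" or "wrist"; returns (picture, depth): 420x560x3 uint8, red, green, blue; 420x560 float32, m along the optical axis (not along the pixel's ray), 0 where there is no reading.
- camera_info(name): a dict with "fx", "fy", "cx", "cy" (pixels), "eye" and "attitude" of the camera in the world. Camera axes: x right, y down, z forward; pixel columns grow to the right and rows downward; lengths in m; the calibration is good to about 2 mm. A picture is of the moment at which its call begins: read the wrist's pose just before it. camera_info takes no time and is no camera call; for the wrist camera it gives the pose at the moment of the call.
- hand_in(): hands the job in; it is judged then, once.
Trained networks look in the newest picture that a camera, given by its name, has taken for a name from the list of things; names that differ only in an ending like _2 or _b are one class to them, and where a whole thing is asked for, a point or a joint stands for the part that bears it (a point fixed in the world has none). Each returns a list of dicts, best first, with "confidence" (0 to 1); they miss things now and then, are a little off and sometimes report something else, mostly with a low value. They report only what shows in the picture. A call takes as long as a camera call.
- look_for(camera, query): "box" ([left, top, width, height] in pixels, round what is visible of it).
- pinpoint(camera, query): "location" ([column, row] in pixels: a listed point, or the origin of a listed thing).
The state is a dict: "time": time; "joint_positions": joint angles; "qd": joint speeds; "tau": joint torques, N m; "eef_pos": TCP position; "orientation": TCP orientation; "ft_force": force on the tool from outside, world axes, zero at the start; "ft_torque": the same for the moment, N m; "opening": finger opening in m; "gripper_force": force on a finger pad.
Only numpy, scipy, OpenCV 4.12 (cv2) and the standard library are available. Lean on these libraries where they do the work, as an engineer would, in place of code of your own. Each camera call takes 0.05 s, during which the arm holds its last target. There are 200 camera calls.

## Working session

There is one attempt and no reset: what is moved stays moved. The work goes in short steps, Python scripts to look and compute and a tool call to move; the robot and the scene stay as the last step left them, time stands still between calls to the robot, and variables do not carry over. Pictures are saved under pics/ and viewed, at most 14 in all, crops included, and the job is handed in when it is done.

Besides the shell and the picture viewer there is one more tool, called after ">>>" in YAML: its name, and indented under it one key for each argument. arm_command: Moves the arm, as the interface text tells. Its arguments: {"type":"object","properties":{"targets":{"type":"array","items":{"type":"object","properties":{"x":{"type":"number"},"y":{"type":"number"},"z":{"type":"number"},"rx":{"type":"number"},"ry":{"type":"number"},"rz":{"type":"number"},"hand":{"type":"number"}}}},"newtons":{"type":"number"}},"required":["targets"]}

```bash
ls; mkdir -p pics; cat > h.py <<'E'
from workcell import *
import numpy as np, cv2
from scipy.spatial.transform import Rotation as R
def q2R(q): return R.from_quat([q[1],q[2],q[3],q[0]]).as_matrix()
def cam(name):
    i=camera_info(name); a=np.array(i["attitude"],float)
    M=a if a.shape==(3,3) else q2R(a)
    return i,M,np.array(i["eye"],float)
def ray(name,px,c=None):
    i,M,e=c or cam(name)
    d=M@np.array([(px[0]-i["cx"])/i["fx"],(px[1]-i["cy"])/i["fy"],1.0]); return e,d
def atz(name,px,z,c=None):
    e,d=ray(name,px,c); return e+d*(z-e[2])/d[2]
def atdepth(name,px,D,c=None):
    e,d=ray(name,px,c); u,v=int(round(px[0])),int(round(px[1]))
    w=D[max(v-1,0):v+2,max(u-1,0):u+2]; w=w[w>0]
    return e+d*np.median(w) if len(w) else None
def tri(rays):
    A=np.zeros((3,3));b=np.zeros(3)
    for e,d in rays:
        d=d/np.linalg.norm(d);P=np.eye(3)-np.outer(d,d);A+=P;b+=P@e
    return np.linalg.solve(A,b)
def project(name,p,c=None):
    i,M,e=c or cam(name); q=M.T@(np.array(p)-e); return [i["fx"]*q[0]/q[2]+i["cx"],i["fy"]*q[1]/q[2]+i["cy"]]
E
python3 - <<'E'
from h import *
np.set_printoptions(precision=4,suppress=True)
print(observe()["eef_pos"],observe()["orientation"])
for n in ["side","top"]:
    p,d=snapshot(n); cv2.imwrite(f"pics/{n}0.png",p[:,:,::-1]); np.save(f"{n}0.npy",d)
    c=cam(n); print(n,c[0]["eye"],c[0]["attitude"],c[0]["fx"])
    for q in ["carousel","spigot","tube","tube_tab","cup","cup_lip","cup_handle","pad","fire_engine","bus","hedge","pylon"]:
        r=pinpoint(n,q)
        for k in r[:2]:
            w=atdepth(n,k["location"],d,c); print(q,np.round(k["location"],1),round(k["confidence"],2),w)
E
```

```text
pics
[ 0.238  -0.4953  0.2153] [-0.0011  0.975   0.222  -0.0001]
side [0.3234 1.2973 0.9345] [ 0.0385 -0.0907  0.8686 -0.4857] 451.83106152434743
carousel [292.1 253.1] 0.77 [0.4979 0.1507 0.0514]
spigot [271.9 247.6] 0.67 [0.5669 0.1388 0.0533]
tube [272.6 303.2] 0.92 [0.5085 0.3981 0.0617]
tube_tab [283.4 286.2] 0.7 [0.4801 0.397  0.1276]
cup [298.5 205.5] 0.86 [ 0.5339 -0.1999  0.0174]
cup_lip [284.1 197.4] 0.92 [ 0.5902 -0.1899  0.0522]
cup_handle [310.7 171.1] 0.93 [ 0.5082 -0.3213  0.1109]
pad [301.  203.5] 0.73 [ 0.5244 -0.1996  0.028 ]
fire_engine [325.5 172.8] 0.88 [ 0.4613 -0.4878  0.0257]
fire_engine [291.9 252.8] 0.22 [0.4987 0.1503 0.0522]
bus [289.6 349.5] 0.97 [0.4377 0.5209 0.0323]
hedge [252.8 208.3] 0.85 [ 0.6964 -0.116   0.0321]
hedge [281.5 288.4] 0.49 [0.4847 0.3992 0.1209]
pylon [221.9 281.7] 0.92 [0.6911 0.2877 0.0107]
top [ 0.4625 -0.0207  1.425 ] [ 0.0327 -0.6978  0.715  -0.0288] 492.21444291904714
carousel [256.5 239.6] 0.87 [0.5036 0.0694 0.0513]
spigot [248. 214.] 0.64 [0.5752 0.0912 0.0591]
spigot [163.2 239.3] 0.28 [ 0.5127  0.3433 -0.0014]
tube [161.8 239.3] 0.77 [ 0.5128  0.3474 -0.0014]
tube [403.9 237.8] 0.19 [ 0.4969 -0.3253  0.1188]
tube_tab [137.2 250. ] 0.8 [0.4817 0.3792 0.1271]
cup [368.9 225.8] 0.59 [ 0.5366 -0.2518  0.0105]
cup [381.6 234.9] 0.48 [ 0.5083 -0.2799  0.0489]
cup_handle [403.9 236.3] 0.82 [ 0.5009 -0.3259  0.1174]
cup_handle [186.8 177.1] 0.45 [0.6916 0.2717 0.0077]
pad [370.1 228.2] 0.86 [ 0.5279 -0.2488  0.0473]
fire_engine [462.5 251.8] 0.61 [ 0.456  -0.4968  0.0652]
bus [114.9 266. ] 0.73 [0.4401 0.4597 0.065 ]
hedge [337.1 165.9] 0.79 [ 0.7065 -0.1625  0.0473]
hedge [253.5 237.6] 0.35 [0.5068 0.0721 0.1281]
pylon [188.1 175.8] 0.78 [0.6953 0.2679 0.008 ]
```

View pics/side0.png

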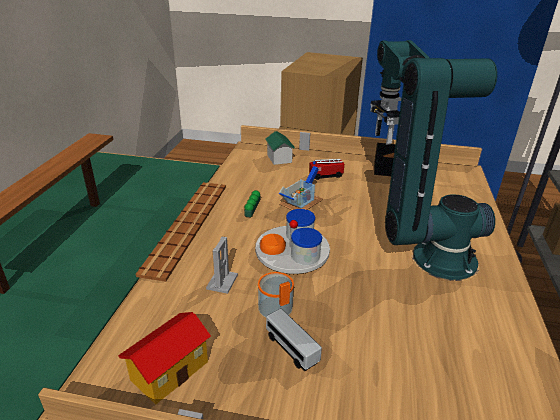

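View pics/top0.png

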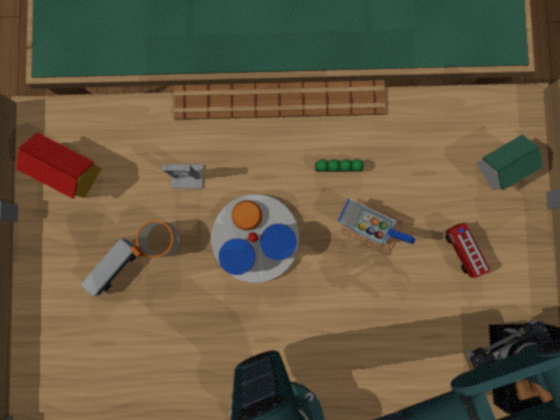

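The side view shows the tube at about (275,297), its tab at (285,292) and the bus beside it. The carousel is at (292,248) and the cup at (297,193). The top view has the tube ring at (157,238), the tab at (137,250), the spigot at (247,214), and the cup lip at (345,212) with its handle at (404,236). The tab faces the bus but stands higher than it.

```bash
python3 - <<'E'
from h import *
np.set_printoptions(precision=4,suppress=True)
p=cv2.imread("pics/top0.png"); c=cam("top"); hsv=cv2.cvtColor(p,cv2.COLOR_BGR2HSV)
def blob(lo,hi,box):
    m=cv2.inRange(hsv,lo,hi); k=np.zeros_like(m); x,y,w,h=box; k[y:y+h,x:x+w]=m[y:y+h,x:x+w]
    return np.argwhere(k>0)[:,::-1].astype(np.float32)
S=blob((5,180,120),(18,255,255),(225,195,50,45)); (cx,cy),r=cv2.minEnclosingCircle(S); print("spigot top",cx,cy,r,atz("top",(cx,cy),.058,c), r*2*(c[2][2]-.058)/c[0]["fx"])
T=blob((5,130,100),(18,255,255),(130,210,60,60)); e=cv2.fitEllipse(cv2.convexHull(T[T[:,0]>141])); print("rim",e,atz("top",e[0],.09,c))
for i,(lo,hi,box) in enumerate([((105,150,80),(125,255,255),(215,230,46,50)),((105,150,80),(125,255,255),(261,215,40,50))]):
    B=blob(lo,hi,box);(x,y),r=cv2.minEnclosingCircle(B);print("cap",x,y,r,atz("top",(x,y),.108,c))
B=blob((0,150,80),(4,255,255),(240,225,30,25));print("ball",B.mean(0),atz("top",B.mean(0),.12,c))
B=blob((105,150,80),(125,255,255),(385,220,40,35));l=cv2.fitLine(B,cv2.DIST_L2,0,.01,.01).ravel();print("handle",l,B.min(0),B.max(0))
st=[("tube_tab",[283.4,286.2],[137.2,250]),("cup_lip",[284.1,197.4],None),("cup_handle",[310.7,171.1],[403.9,236.3])]
for n,a,b in st:
    if b: print(n,tri([ray("side",a),ray("top",b,c)]))
print(look_for("top","cup_lip")[:2],pinpoint("top","cup_lip")[:2])
E
```

```text
spigot top 245.77008056640625 214.8357696533203 13.693546295166016 [0.5731 0.0975 0.058 ] 0.07605847413831829
rim ((157.93995666503906, 237.11090087890625), (36.40134811401367, 65.68992614746094), 69.29527282714844) [0.5157 0.3343 0.09  ]
cap 241.0 254.0 22.47230339050293 [0.4646 0.1077 0.108 ]
cap 277.55999755859375 241.44000244140625 17.81882667541504 [0.4957 0.0095 0.108 ]
ball [252.1698 236.7736] [0.5093 0.0762 0.12  ]
handle [  0.9373   0.3485 400.4248 235.6209] [388. 229.] [413. 242.]
tube_tab [0.4822 0.3829 0.115 ]
cup_handle [ 0.505  -0.3276  0.1079]
[{'box': [336.9, 199.7, 75.4, 43.5], 'confidence': 0.67}] []
```

>>> arm_command:
  targets:
    - {"z": 5}
    - {"z": 10}
    - {"x": 2, "y": 5, "z": 12}
    - {"x": 4, "y": 10, "z": 14}
    - {"x": 6, "y": 15, "z": 14}
    - {"x": 8, "y": 19, "z": 14}
    - {"x": 10, "y": 23, "z": 14}
    - {"x": 12, "y": 28, "z": 14}
    - {"x": 14, "y": 32, "z": 14}
    - {"x": 16, "y": 36, "z": 14}
    - {"x": 18, "y": 40, "z": 14}
    - {"x": 20, "y": 44, "z": 14}

```text
invalid input at $.targets[0]: expected keys x, y, z, rx, ry, rz, hand
```

>>> arm_command:
  targets:
    - {"x": 0, "y": 0, "z": 5, "rx": 0, "ry": 0, "rz": 0, "hand": 1}
    - {"x": 1, "y": 3, "z": 10, "rx": 0, "ry": 0, "rz": 0, "hand": 1}
    - {"x": 3, "y": 7, "z": 13, "rx": 0, "ry": 0, "rz": 0, "hand": 1}
    - {"x": 5, "y": 12, "z": 14, "rx": 0, "ry": 0, "rz": 0, "hand": 1}
    - {"x": 7, "y": 16, "z": 14, "rx": 0, "ry": 0, "rz": 0, "hand": 1}
    - {"x": 9, "y": 20, "z": 14, "rx": 0, "ry": 0, "rz": 0, "hand": 1}
    - {"x": 11, "y": 25, "z": 14, "rx": 0, "ry": 0, "rz": 0, "hand": 1}
    - {"x": 13, "y": 29, "z": 14, "rx": 0, "ry": 0, "rz": 0, "hand": 1}
    - {"x": 15, "y": 33, "z": 14, "rx": 0, "ry": 0, "rz": 0, "hand": 1}
    - {"x": 17, "y": 37, "z": 14, "rx": 0, "ry": 0, "rz": 0, "hand": 1}
    - {"x": 19, "y": 42, "z": 14, "rx": 0, "ry": 0, "rz": 0, "hand": 1}
    - {"x": 21, "y": 46, "z": 14, "rx": 0, "ry": 0, "rz": 0, "hand": 1}

```text
time: 2.6
eef_pos: [0.4484, -0.0337, 0.357]
orientation: [0.0, 0.975, 0.222, 0.001]
ft_force: [1.7, -0.6, 0.8]
opening: 0.094
gripper_force: 0.0
```

```bash
cat > look.py <<'E'
from h import *
import sys
np.set_printoptions(precision=4,suppress=True)
def look(tag,qs):
    s=observe(); c=cam("wrist"); p,d=snapshot("wrist"); cv2.imwrite(f"pics/{tag}.png",p[:,:,::-1]); np.save(f"{tag}.npy",d)
    np.savez(f"{tag}_c.npz",M=c[1],e=c[2],k=[c[0][k] for k in("fx","fy","cx","cy")])
    print(s["time"],np.array(s["joint_positions"]),"eye",c[2],"fwd",c[1][:,2])
    for q in qs:
        for k in pinpoint("wrist",q)[:2]: print(q,k["location"],k["confidence"],atdepth("wrist",k["location"],d,c),"ray@.1",atz("wrist",k["location"],.1,c))
if __name__=="__main__": look(sys.argv[1],sys.argv[2:])
E
python3 look.py w1 spigot carousel tube tube_tab cup cup_handle cup_lip pad
```

```text
2.6 [-0.2011 -0.1221  1.2999 -0.0002  1.9624  0.9218] eye [ 0.5108 -0.0023  0.525 ] fwd [-0.2162 -0.1056 -0.9706]
spigot [233.8, 53.9] 0.55 [0.5699 0.0921 0.0578] ray@.1 [0.5646 0.0835 0.1   ]
carousel [234.0, 103.9] 0.86 [0.5105 0.0669 0.0486] ray@.1 [0.5105 0.0595 0.1   ]
tube_tab [516.8, 280.0] 0.56 [ 0.5031 -0.07    0.4554] ray@.1 [ 0.4641 -0.4156  0.1   ]
tube_tab [406.9, 173.6] 0.34 [ 0.5322 -0.2151  0.0365] ray@.1 [ 0.5294 -0.1874  0.1   ]
cup [423.2, 179.4] 0.65 [ 0.5367 -0.2558  0.01  ] ray@.1 [ 0.5322 -0.2115  0.1   ]
cup_handle [436.1, 186.1] 0.44 [ 0.5358 -0.2745  0.022 ] ray@.1 [ 0.5319 -0.2323  0.1   ]
cup_handle [432.2, 48.8] 0.44 [ 0.6973 -0.1517  0.0453] ray@.1 [ 0.676  -0.1347  0.1   ]
cup_lip [407.4, 136.5] 0.85 [ 0.5759 -0.1731  0.0715] ray@.1 [ 0.5718 -0.1624  0.1   ]
cup_lip [231.4, 102.1] 0.6 [0.5111 0.0683 0.0681] ray@.1 [0.5111 0.0634 0.1   ]
pad [425.5, 197.4] 0.63 [ 0.5124 -0.2627  0.0341] ray@.1 [ 0.5122 -0.2277  0.1   ]
pad [433.2, 47.0] 0.49 [ 0.6989 -0.151   0.0477] ray@.1 [ 0.6783 -0.1347  0.1   ]
```

>>> arm_command:
  targets:
    - {"x": 1, "y": 4, "z": 0, "rx": 0, "ry": 0, "rz": 0.05, "hand": 1}
    - {"x": 1, "y": 8, "z": 0, "rx": 0, "ry": 0, "rz": 0.1, "hand": 1}
    - {"x": 1, "y": 12, "z": 0, "rx": 0, "ry": 0, "rz": 0.15, "hand": 1}
    - {"x": 1, "y": 16, "z": 0, "rx": 0, "ry": 0, "rz": 0.2, "hand": 1}
    - {"x": 1, "y": 20, "z": 0, "rx": 0, "ry": 0, "rz": 0.25, "hand": 1}
    - {"x": 1, "y": 24, "z": 0, "rx": 0, "ry": 0, "rz": 0.25, "hand": 1}
    - {"x": 1, "y": 28, "z": 0, "rx": 0, "ry": 0, "rz": 0.25, "hand": 1}
    - {"x": 1, "y": 32, "z": 0, "rx": 0, "ry": 0, "rz": 0.25, "hand": 1}
    - {"x": 1, "y": 34, "z": 0, "rx": 0, "ry": 0, "rz": 0.25, "hand": 1}
    - {"x": 1, "y": 34, "z": 0, "rx": 0, "ry": 0, "rz": 0.25, "hand": 1}

```text
time: 4.05
eef_pos: [0.4584, 0.3052, 0.3556]
orientation: [-0.0, 0.94, 0.343, -0.001]
ft_force: [0.2, 0.5, 0.4]
opening: 0.0938
gripper_force: 0.0
```

```bash
python3 look.py w2 tube tube_tab spigot
```

```text
4.05 [0.4843 0.1061 1.0762 0.0003 1.9607 1.356 ] eye [0.5117 0.3514 0.5235] fwd [-0.1858 -0.1565 -0.97  ]
tube_tab [239.4, 124.1] 0.77 [0.4821 0.3872 0.1297] ray@.1 [0.4798 0.3899 0.1   ]
spigot [422.5, 197.7] 0.76 [0.5702 0.1153 0.0574] ray@.1 [0.5648 0.1369 0.1   ]
```

```bash
python3 - <<'E'
import cv2,numpy as np
a=cv2.imread("pics/w1.png");b=cv2.imread("pics/w2.png")
cv2.imwrite("pics/w12.png",np.vstack([a[:300],b[:300]]))
E
```

```text
(no output)
```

View pics/w12.png

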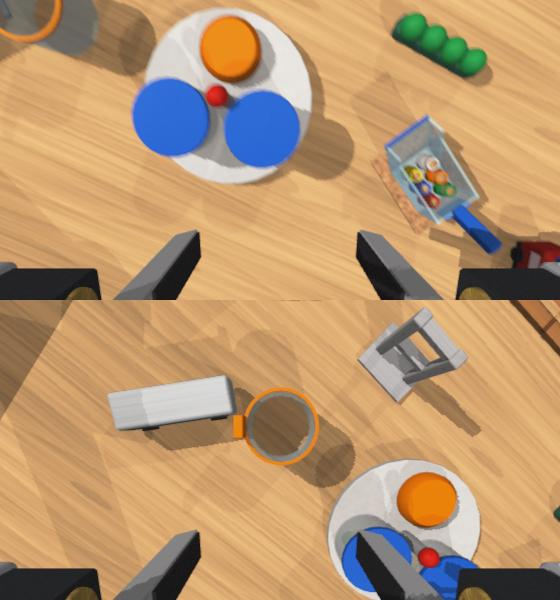

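The upper half (w1) shows the spigot at (230,48), the caps at (170,118) and (262,130), and the cup at (430,170) with figures inside. The lower half (w2) has the tube ring at (282,125), the tab at (238,126) and the bus end just beside the tab. The spigot is at (427,200) there.

```bash
cat > m.py <<'E'
from h import *
from scipy.optimize import least_squares
np.set_printoptions(precision=4,suppress=True)
def cloud(tag):
    z=np.load(f"{tag}_c.npz");D=np.load(f"{tag}.npy");p=cv2.imread(f"pics/{tag}.png");hsv=cv2.cvtColor(p,cv2.COLOR_BGR2HSV)
    fx,fy,cx,cy=z["k"];v,u=np.mgrid[:420,:560]
    rays=np.stack([(u-cx)/fx,(v-cy)/fy,np.ones_like(u,float)],-1)@z["M"].T
    return z["e"]+rays*D[...,None],rays,z["e"],hsv,D
def circ(P):
    f=lambda q:np.hypot(P[:,0]-q[0],P[:,1]-q[1])-q[2]
    r=least_squares(f,[*P.mean(0)[:2],.045],loss="soft_l1",f_scale=.002);return r.x,np.std(f(r.x))
E
python3 - <<'E'
from m import *
for tag,box in (("w1",(195,5,70,85)),("w2",(390,165,75,70))):
    P,r,e,h,D=cloud(tag);x,y,w,hh=box
    m=cv2.inRange(h,(5,150,80),(22,255,255));s=np.zeros_like(m);s[y:y+hh,x:x+w]=m[y:y+hh,x:x+w]
    Q=P[(s>0)&(D>0)];t=Q[np.abs(Q[:,2]-.058)<.004]
    print(tag,"spigot z pct",np.percentile(Q[:,2],[5,50,95]),"top",len(t),cv2.minEnclosingCircle(t[:,:2].astype(np.float32)),t.mean(0))
    b=cv2.inRange(h,(105,150,60),(125,255,255))
    Q=P[(b>0)&(D>0)];Q=Q[np.abs(Q[:,2]-.108)<.005];Q=Q[Q[:,1]>-.08]
    _,lab,cen=cv2.kmeans(Q[:,:2].astype(np.float32),2,None,(3,20,1e-5),5,0)
    for i in(0,1): print("cap",cv2.minEnclosingCircle(Q[lab.ravel()==i][:,:2].astype(np.float32)))
P,r,e,h,D=cloud("w2")
m=cv2.inRange(h,(5,150,80),(22,255,255))[80:180,225:330]>0;Q=P[80:180,225:330][m]
print("rim z",np.percentile(Q[:,2],[5,25,50,75,95]))
tab=Q[(Q[:,2]>.122)];print("tab",len(tab),tab.mean(0),tab.min(0),tab.max(0))
# rim via ray plane intersection at z .09
R_=r[80:180,225:330][m];W=e+R_*((.09-e[2])/R_[:,2])[:,None]
f=Q[:,2]<.1; print("rim fit depth",circ(Q[f&(Q[:,2]>.08)])); print("rim fit plane",circ(W[f]))
c0=circ(W[f])[0];print("outer hull",cv2.minEnclosingCircle(W[f][:,:2].astype(np.float32)))
d=tab.mean(0)[:2]-c0[:2];print("tab dir",d,np.hypot(*d),np.degrees(np.arctan2(d[1],d[0])), cv2.minAreaRect(tab[:,:2].astype(np.float32)))
E
```

```text
w1 spigot z pct [0.0499 0.0574 0.0589] top 2646 ((0.5732985734939575, 0.0997270867228508), 0.038655564188957214) [0.5735 0.0996 0.0575]
cap ((0.4591362476348877, 0.12375110387802124), 0.048668697476387024)
cap ((0.4965874254703522, 0.013687750324606895), 0.04834107309579849)
w2 spigot z pct [0.0422 0.0573 0.059 ] top 1902 ((0.5733014941215515, 0.10123485326766968), 0.038698870688676834) [0.5734 0.1024 0.0576]
cap ((0.5046815276145935, 0.03876113519072533), 0.04922444373369217)
cap ((0.4581301510334015, 0.12414595484733582), 0.04939604178071022)
rim z [-0.0003  0.089   0.0901  0.0927  0.1301]
tab 238 [0.48   0.3862 0.1443] [0.465  0.3514 0.124 ] [0.5117 0.3998 0.5235]
rim fit depth (array([0.5113, 0.3471, 0.048 ]), np.float64(0.0013078741743460433))
rim fit plane (array([0.5114, 0.3467, 0.0484]), np.float64(0.0017634615745696057))
outer hull ((0.5067884922027588, 0.3501962125301361), 0.05699295923113823)
tab dir [-0.0314  0.0396] 0.050487128097835114 128.42054285429586 ((0.4926798343658447, 0.3712562322616577), (0.025988081470131874, 0.05493143945932388), 40.44247817993164)
```

>>> arm_command:
  newtons: 40
  targets:
    - {"x": 1.1, "y": 4.2, "z": -2, "rx": 0, "ry": 0, "rz": -0.04, "hand": 1}
    - {"x": 2.1, "y": 8.2, "z": -5, "rx": 0, "ry": 0, "rz": -0.04, "hand": 1}
    - {"x": 2.1, "y": 8.2, "z": -10, "rx": 0, "ry": 0, "rz": -0.04, "hand": 1}
    - {"x": 2.1, "y": 8.2, "z": -14, "rx": 0, "ry": 0, "rz": -0.04, "hand": 1}
    - {"x": 2.1, "y": 8.2, "z": -18, "rx": 0, "ry": 0, "rz": -0.04, "hand": 1}
    - {"x": 2.1, "y": 8.2, "z": -20, "rx": 0, "ry": 0, "rz": -0.04, "hand": 1}

```text
time: 4.85
eef_pos: [0.478, 0.3834, 0.152]
orientation: [0.001, 0.947, 0.322, -0.003]
ft_force: [-0.0, -0.9, -0.6]
opening: 0.0944
gripper_force: 0.0
```

```bash
python3 look.py w3 tube_tab; python3 - <<'E'
from m import *
P,r,e,h,D=cloud("w3")
m=(cv2.inRange(h,(5,150,80),(22,255,255))>0)&(D>0)
Q=P[m];t=Q[(Q[:,2]>.122)&(Q[:,2]<.136)&(np.hypot(Q[:,0]-.48,Q[:,1]-.387)<.03)]
print(len(t),t.mean(0),cv2.minAreaRect(t[:,:2].astype(np.float32)))
E
```

```text
4.85 [ 0.5838  0.2515  1.3097 -0.0004  1.5872  1.499 ] eye [0.534  0.4279 0.3195] fwd [-0.1964 -0.1519 -0.9687]
tube_tab [274.2, 226.2] 0.73 [0.4825 0.3911 0.1297] ray@.1 [0.4744 0.3853 0.1   ]
787 [0.4796 0.3887 0.1292] ((0.47880569100379944, 0.38804927468299866), (0.027880612760782242, 0.011772897094488144), 39.011146545410156)
```

View pics/w3.png

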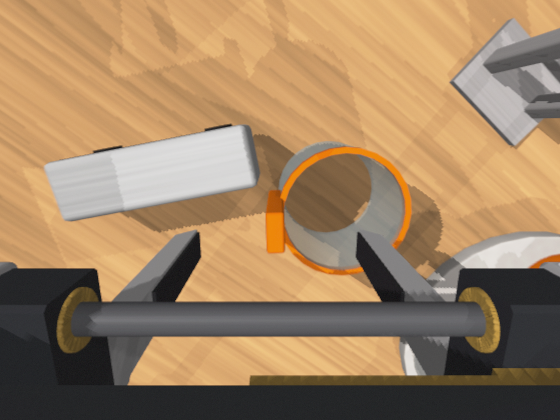

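The wrist view shows the tab at (274,222) between the fingers at (200,240) and (360,240), with the bus clear of both. The tab measures 28 x 12 mm at z 0.129, as it should.

>>> arm_command:
  newtons: 40
  targets:
    - {"x": 0, "y": 0.1, "z": -2.5, "rx": 0, "ry": 0, "rz": 0.025, "hand": 1}
    - {"x": 0, "y": 0.1, "z": -4.5, "rx": 0, "ry": 0, "rz": 0.025, "hand": 1}
    - {"x": 0, "y": 0.1, "z": -4.5, "rx": 0, "ry": 0, "rz": 0.025, "hand": 1}
    - {"x": 0, "y": 0.1, "z": -4.5, "rx": 0, "ry": 0, "rz": 0.025, "hand": 0}
    - {"x": 0, "y": 0.1, "z": -4.5, "rx": 0, "ry": 0, "rz": 0.025, "hand": 0}
    - {"x": 0, "y": 0.1, "z": -4.5, "rx": 0, "ry": 0, "rz": 0.025, "hand": 0}
    - {"x": 0, "y": 0.1, "z": -4.5, "rx": 0, "ry": 0, "rz": 0.025, "hand": 0}
    - {"x": 0, "y": 0.1, "z": -4.5, "rx": 0, "ry": 0, "rz": 0.025, "hand": 0}
    - {"x": 0, "y": 0.1, "z": -4.5, "rx": 0, "ry": 0, "rz": 0.025, "hand": 0}

```text
time: 5.85
eef_pos: [0.4792, 0.3873, 0.1117]
orientation: [0.0, 0.942, 0.335, 0.0]
ft_force: [0.3, -0.5, 0.0]
opening: 0.0492
gripper_force: 0.0
```

>>> arm_command:
  targets:
    - {"x": 0, "y": 0, "z": 0, "rx": 0, "ry": 0, "rz": 0, "hand": 0}
    - {"x": 0, "y": 0, "z": 0, "rx": 0, "ry": 0, "rz": 0, "hand": 0}
    - {"x": 0, "y": 0, "z": 0, "rx": 0, "ry": 0, "rz": 0, "hand": 0}
    - {"x": 0, "y": 0, "z": 0, "rx": 0, "ry": 0, "rz": 0, "hand": 0}
    - {"x": 0, "y": 0, "z": 0, "rx": 0, "ry": 0, "rz": 0, "hand": 0}
    - {"x": 0, "y": 0, "z": 0, "rx": 0, "ry": 0, "rz": 0, "hand": 0}
    - {"x": 0, "y": 0, "z": 1, "rx": 0, "ry": 0, "rz": 0, "hand": 0}

```text
time: 6.55
eef_pos: [0.478, 0.3865, 0.1197]
orientation: [0.0, 0.942, 0.335, -0.002]
ft_force: [-0.4, 0.3, -1.3]
opening: 0.0118
gripper_force: 40.0
```

>>> arm_command:
  targets:
    - {"x": 0, "y": 0, "z": 3, "rx": 0, "ry": 0, "rz": 0, "hand": 0}
    - {"x": 0, "y": 0, "z": 7, "rx": 0, "ry": 0, "rz": 0, "hand": 0}
    - {"x": 1, "y": -3, "z": 9, "rx": 0, "ry": 0, "rz": 0, "hand": 0}
    - {"x": 2, "y": -7, "z": 9, "rx": 0, "ry": 0, "rz": 0, "hand": 0}
    - {"x": 3.5, "y": -11, "z": 9, "rx": 0, "ry": 0, "rz": 0, "hand": 0}
    - {"x": 5, "y": -15, "z": 9, "rx": 0, "ry": 0, "rz": 0, "hand": 0}
    - {"x": 6, "y": -19, "z": 9, "rx": 0, "ry": 0, "rz": 0, "hand": 0}
    - {"x": 6.2, "y": -22.5, "z": 9, "rx": 0, "ry": 0, "rz": 0, "hand": 0}
    - {"x": 6.2, "y": -24.6, "z": 8, "rx": 0, "ry": 0, "rz": 0, "hand": 0}
    - {"x": 6.2, "y": -24.6, "z": 6, "rx": 0, "ry": 0, "rz": 0, "hand": 0}
    - {"x": 6.2, "y": -24.6, "z": 6, "rx": 0, "ry": 0, "rz": 0, "hand": 0}

```text
time: 7.65
eef_pos: [0.5395, 0.1402, 0.179]
orientation: [-0.001, 0.943, 0.334, -0.003]
ft_force: [-0.5, -0.1, -2.9]
opening: 0.0116
gripper_force: 40.0
```

```bash
python3 look.py w4 tube spigot; python3 - <<'E'
from h import *
p,d=snapshot("top"); 
cv2.imwrite("pics/t4.png",np.vstack([cv2.resize(p[170:290,180:330],None,fx=4,fy=4)[...,::-1]])); 
E
```

```text
7.65 [0.1523 0.1181 1.4111 0.0002 1.618  1.0419] eye [0.5944 0.1854 0.3467] fwd [-0.1927 -0.1534 -0.9692]
spigot [333.1, 190.5] 0.7 [0.5792 0.1078 0.0575] ray@.1 [0.5814 0.1192 0.1   ]
```

View pics/w4.png

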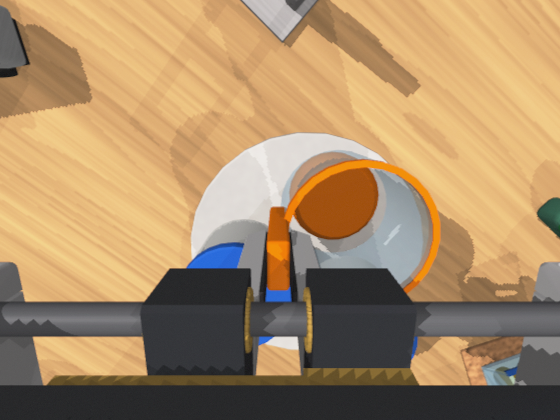

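The wrist view shows the tube rim centred near (365,235) and the spigot at (335,200) seen through it. I'll check the alignment numerically.

```bash
python3 - <<'E'
from m import *
P,r,e,h,D=cloud("w4")
o=(cv2.inRange(h,(5,150,60),(24,255,255))>0)&(D>0);o[265:]=False;o[:,:285]=False
Q=P[o];print(np.percentile(Q[:,2],[2,20,50,80,98]))
s=Q[np.abs(Q[:,2]-.058)<.004];s=s[np.hypot(s[:,0]-.5735,s[:,1]-.101)<.045];print("spigot",len(s),cv2.minEnclosingCircle(s[:,:2].astype(np.float32)),s.mean(0))
k=Q[(Q[:,2]>.135)&(Q[:,2]<.175)];print("rim z",np.median(k[:,2]),circ(k))
m=o&(P[...,2]>.135)&(P[...,2]<.175);W=r[m];z0=np.percentile(k[:,2],60);W=e+W*((z0-e[2])/W[:,2])[:,None];print(circ(W))
E
```

```text
[0.0474 0.0571 0.058  0.1571 0.1924]
spigot 3983 ((0.5732704401016235, 0.1000012457370758), 0.038536325097084045) [0.5725 0.0958 0.0576]
rim z 0.15718600796729637 (array([0.5712, 0.1009, 0.0483]), np.float64(0.0013601403201473057))
(array([0.5713, 0.1009, 0.0481]), np.float64(0.0013791196769944545))
```

>>> arm_command:
  targets:
    - {"x": 0.2, "y": -0.1, "z": -0.5, "rx": 0, "ry": 0, "rz": 0, "hand": 0}
    - {"x": 0.2, "y": -0.1, "z": -1.3, "rx": 0, "ry": 0, "rz": 0, "hand": 0}
    - {"x": 0.2, "y": -0.1, "z": -2, "rx": 0, "ry": 0, "rz": 0, "hand": 0}
    - {"x": 0.2, "y": -0.1, "z": -2.6, "rx": 0, "ry": 0, "rz": 0, "hand": 0}
    - {"x": 0.2, "y": -0.1, "z": -3.1, "rx": 0, "ry": 0, "rz": 0, "hand": 0}
    - {"x": 0.2, "y": -0.1, "z": -3.5, "rx": 0, "ry": 0, "rz": 0, "hand": 0}
    - {"x": 0.2, "y": -0.1, "z": -3.5, "rx": 0, "ry": 0, "rz": 0, "hand": 0}

```text
time: 8.55
eef_pos: [0.5427, 0.1401, 0.1456]
orientation: [-0.0, 0.942, 0.335, -0.001]
ft_force: [-1.0, -0.3, -0.7]
opening: 0.0118
gripper_force: 40.0
```

>>> arm_command:
  targets:
    - {"x": 0, "y": 0, "z": -0.3, "rx": 0, "ry": 0, "rz": 0, "hand": 0}
    - {"x": 0, "y": 0, "z": -0.5, "rx": 0, "ry": 0, "rz": 0, "hand": 0}
    - {"x": 0, "y": 0, "z": -0.7, "rx": 0, "ry": 0, "rz": 0, "hand": 0}
    - {"x": 0, "y": 0, "z": -0.7, "rx": 0, "ry": 0, "rz": 0, "hand": 0}

```text
time: 8.95
eef_pos: [0.5432, 0.1402, 0.1396]
orientation: [0.0, 0.942, 0.335, 0.0]
ft_force: [-0.1, -0.4, -1.4]
opening: 0.0114
gripper_force: 40.0
```

>>> arm_command:
  targets:
    - {"x": 0, "y": 0, "z": -0.15, "rx": 0, "ry": 0, "rz": 0, "hand": 0}
    - {"x": 0, "y": 0, "z": -0.3, "rx": 0, "ry": 0, "rz": 0, "hand": 0}
    - {"x": 0, "y": 0, "z": -0.3, "rx": 0, "ry": 0, "rz": 0, "hand": 0}

```text
time: 9.25
eef_pos: [0.5434, 0.1403, 0.1394]
orientation: [0.0, 0.942, 0.335, 0.001]
ft_force: [-3.4, -1.1, 8.8]
opening: 0.0119
gripper_force: 40.0
```

Contact force of about 10 N upward at exactly the expected height, so the tube is home. I'll release it and retreat upward.

>>> arm_command:
  targets:
    - {"x": 0, "y": 0, "z": -0.2, "rx": 0, "ry": 0, "rz": 0, "hand": 0.5}
    - {"x": 0, "y": 0, "z": -0.2, "rx": 0, "ry": 0, "rz": 0, "hand": 0.5}
    - {"x": 0, "y": 0, "z": -0.2, "rx": 0, "ry": 0, "rz": 0, "hand": 0.5}
    - {"x": 0, "y": 0, "z": 0, "rx": 0, "ry": 0, "rz": 0, "hand": 0.5}
    - {"x": 0, "y": 0, "z": 3, "rx": 0, "ry": 0, "rz": 0, "hand": 0.5}
    - {"x": 0, "y": 0, "z": 7, "rx": 0, "ry": 0, "rz": 0, "hand": 0.5}
    - {"x": 0, "y": -4, "z": 11, "rx": 0, "ry": 0, "rz": 0, "hand": 0.5}
    - {"x": 0, "y": -8, "z": 15, "rx": 0, "ry": 0, "rz": 0, "hand": 0.5}
    - {"x": -2, "y": -12, "z": 18, "rx": 0, "ry": 0, "rz": 0, "hand": 0.5}
    - {"x": -4, "y": -16, "z": 19, "rx": 0, "ry": 0, "rz": 0, "hand": 0.5}
    - {"x": -6, "y": -20, "z": 19, "rx": 0, "ry": 0, "rz": 0, "hand": 0.5}
    - {"x": -6, "y": -22, "z": 19, "rx": 0, "ry": 0, "rz": 0, "hand": 0.5}

```text
time: 10.45
eef_pos: [0.4817, -0.0824, 0.3289]
orientation: [0.002, 0.943, 0.333, 0.001]
ft_force: [-0.3, 1.2, -0.0]
opening: 0.0469
gripper_force: 0.0
```

```bash
python3 look.py w5 tube cup cup_lip cup_handle pad
```

```text
10.45 [-0.2848 -0.0473  1.2867 -0.0012  1.8983  0.6057] eye [ 0.5351 -0.037   0.4969] fwd [-0.1841 -0.1547 -0.9707]
cup [381.2, 214.6] 0.72 [ 0.5327 -0.2457  0.0294] ray@.1 [ 0.5331 -0.2141  0.1   ]
cup_lip [372.8, 162.1] 0.86 [ 0.579  -0.1672  0.0728] ray@.1 [ 0.5762 -0.1588  0.1   ]
```

View pics/w5.png

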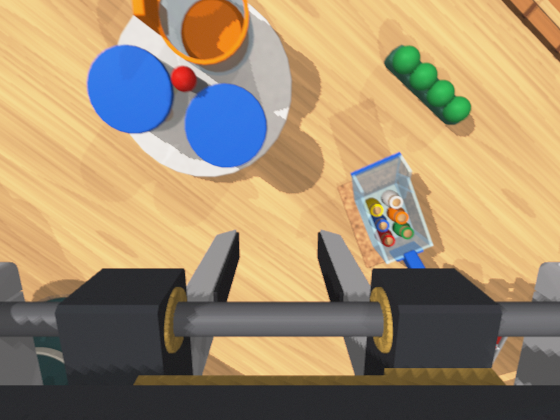

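The tube sits on the spigot, rim at (205,25), orange inside, all six figures in the cup. The lip is at (377,165) and the handle root at (415,260). Next I'll fit the cup pose and the arm kinematics.

```bash
cat > kin.py <<'E'
import numpy as np
from scipy.optimize import least_squares
from scipy.spatial.transform import Rotation as R
def Rz(a): return R.from_rotvec([0,0,a]).as_matrix()
def Ry(a): return R.from_rotvec([0,a,0]).as_matrix()
K=None
def fk(q,k):
    a,h,L2,L3,b,d,s=k
    A=Rz(q[0]);p=A@np.array([a,s,h]);A=A@Ry(q[1]);p=p+A@[0,0,L2];A=A@Ry(q[2]);p=p+A@[b,0,L3]
    A=A@Rz(q[3])@Ry(q[4]);A=A@Rz(q[5]);return p+A@[0,0,d],A
E
python3 - <<'E'
from kin import *
from m import *
data=[([-1.226,.087,1.371,0,1.684,-.103],[.238,-.4953,.2153],[0,.975,.222,0]),
([-0.2011,-0.1221,1.2999,0,1.9624,.9218],[.4484,-.0337,.357],[0,.975,.222,.001]),
([0.4843,.1061,1.0762,0,1.9607,1.356],[.4584,.3052,.3556],[0,.94,.343,0]),
([.5838,.2515,1.3097,0,1.5872,1.499],[.478,.3834,.152],[0,.947,.322,0]),
([.1523,.1181,1.4111,0,1.618,1.0419],[.5395,.1402,.179],[0,.943,.334,0]),
([-.2848,-.0473,1.2867,0,1.8983,.6057],[.4817,-.0824,.3289],[0,.943,.333,0])]
f=lambda k:np.concatenate([fk(q,[*k[:5],.2,k[5]])[0]-p for q,p,_ in data])
r=least_squares(f,[0,.4,.4,.4,0,.05]);print(r.x,np.abs(r.fun).max())
for q,p,o in data[:3]:
    print(fk(q,[*r.x[:5],.2,r.x[5]])[1].round(3).tolist(), q2R(o).round(3).tolist())
s=observe()
# cup
for tag in("w1","w5"):
    P,ry,e,h,D=cloud(tag);B=(cv2.inRange(h,(100,120,50),(125,255,255))>0)&(D>0);Q=P[B]
    Q=Q[(Q[:,1]<-.1)&(Q[:,1]>-.4)&(Q[:,0]>.44)&(Q[:,0]<.65)]
    lip=Q[(Q[:,1]>-.22)&(Q[:,2]>.06)&(Q[:,2]<.09)];hd=Q[(Q[:,1]<-.24)&(Q[:,2]>.08)]
    print(tag,len(lip),np.median(lip,0),cv2.minAreaRect(lip[:,:2].astype(np.float32)),len(hd),hd.mean(0),hd.min(0),hd.max(0))
    l=cv2.fitLine(hd[:,:3].astype(np.float32),cv2.DIST_HUBER,0,.01,.01).ravel();print(l,np.degrees(np.arctan2(l[1],l[0])))
P0=np.load("top0.npy")
E
```

```text
[-0.0009  0.0167  0.4464  0.5004  0.1022  0.0565] 0.0008752095105131752
[[-0.433, 0.901, -0.0], [0.901, 0.433, 0.0], [0.0, 0.0, -1.0]] [[0.901, 0.433, 0.0], [0.433, -0.901, 0.0], [0.0, 0.0, -1.0]]
[[-0.433, 0.901, 0.001], [0.901, 0.433, -0.0], [-0.001, 0.001, -1.0]] [[0.901, 0.433, 0.002], [0.433, -0.901, 0.0], [0.002, 0.0, -1.0]]
[[-0.644, 0.765, -0.001], [0.765, 0.644, -0.001], [0.0, -0.001, -1.0]] [[0.765, 0.644, 0.0], [0.644, -0.765, 0.0], [0.0, 0.0, -1.0]]
w1 94 [ 0.5808 -0.1689  0.0736] ((0.5805709362030029, -0.1686619371175766), (0.002798966132104397, 0.06497613340616226), 63.09547805786133) 811 [ 0.5032 -0.3149  0.1051] [ 0.4836 -0.3376  0.08  ] [ 0.523  -0.2892  0.1295]
[-0.3175 -0.62    0.7175  0.505  -0.3138  0.1044] -117.11505
w5 180 [ 0.5792 -0.1714  0.0746] ((0.5781170129776001, -0.1712808907032013), (0.006272570230066776, 0.06795934587717056), 62.85982131958008) 226 [ 0.5125 -0.2996  0.0883] [ 0.5006 -0.3132  0.08  ] [ 0.5233 -0.2894  0.0979]
[ 0.1013  0.7195 -0.6871  0.5125 -0.2996  0.0883] 81.98396
```

```bash
python3 - <<'E'
from h import *
np.set_printoptions(precision=3,suppress=True)
u=np.array([np.cos(np.radians(63)),np.sin(np.radians(63)),0])
def toolR(u,th): # cup tilt th; tool frame
    l=np.pi/4-th; tz=np.sin(l)*u-np.cos(l)*np.array([0,0,1.]); ty=np.cross([0,0,-1.],u)  # down pose: x=u,z=-z -> y=z×x
    return np.stack([np.cross(ty,tz),ty,tz],1)
s=observe();R0=q2R(s["orientation"]);T=toolR(u,0);print(T)
rv=R.from_matrix(T@R0.T).as_rotvec();print("rv",rv,np.linalg.norm(rv))
H=np.array([.5002,-.3249,.0998]);g=H+.008*T[:,2];pre=H-.09*T[:,2];print("grasp",g,"pre",pre,"shift cm",(pre-s["eef_pos"])*100)
E
```

```text
[[ 0.321  0.891  0.321]
 [ 0.63  -0.454  0.63 ]
 [ 0.707  0.    -0.707]]
rv [ 0.615 -0.497  0.393] 0.8832739062943852
grasp [ 0.503 -0.32   0.094] pre [ 0.471 -0.382  0.163] shift cm [ -1.205 -30.274 -16.275]
```

>>> arm_command:
  newtons: 60
  targets:
    - {"x": 0, "y": -4, "z": 0, "rx": 0.09, "ry": -0.07, "rz": 0.06, "hand": 0.5}
    - {"x": 0, "y": -8, "z": 0, "rx": 0.18, "ry": -0.15, "rz": 0.12, "hand": 0.5}
    - {"x": 0, "y": -12, "z": 0, "rx": 0.27, "ry": -0.22, "rz": 0.17, "hand": 0.5}
    - {"x": 0, "y": -16, "z": 0, "rx": 0.36, "ry": -0.29, "rz": 0.23, "hand": 0.5}
    - {"x": -0.5, "y": -20, "z": 0, "rx": 0.45, "ry": -0.36, "rz": 0.29, "hand": 0.5}
    - {"x": -1, "y": -24, "z": -2, "rx": 0.54, "ry": -0.44, "rz": 0.35, "hand": 0.5}
    - {"x": -1.2, "y": -28, "z": -5, "rx": 0.615, "ry": -0.497, "rz": 0.393, "hand": 0.5}
    - {"x": -1.2, "y": -30.3, "z": -9, "rx": 0.615, "ry": -0.497, "rz": 0.393, "hand": 0.5}
    - {"x": -1.2, "y": -30.3, "z": -13, "rx": 0.615, "ry": -0.497, "rz": 0.393, "hand": 0.5}
    - {"x": -1.2, "y": -30.3, "z": -16.2, "rx": 0.615, "ry": -0.497, "rz": 0.393, "hand": 0.5}
    - {"x": -1.2, "y": -30.3, "z": -16.2, "rx": 0.615, "ry": -0.497, "rz": 0.393, "hand": 0.5}

```text
time: 11.85
eef_pos: [0.4707, -0.3799, 0.1581]
orientation: [-0.206, 0.788, 0.48, 0.326]
ft_force: [-1.6, 0.9, 0.6]
opening: 0.0468
gripper_force: 0.0
```

```bash
python3 - <<'E'
from kin import *
from h import *
np.set_printoptions(precision=4,suppress=True)
s=observe();q=np.array(s["joint_positions"]);p=np.array(s["eef_pos"]);To=q2R(s["orientation"])
print(q,p,To[:,2]);
k=[-.0009,.0167,.4464,.5004,.1022,.2,.0565]
for s4 in(1,-1):
    for s6 in(1,-1):
        qq=q.copy();qq[3]*=s4;qq[5]*=s6;P,A=fk(qq,k);A=A@Rz(np.pi/2);print(s4,s6,P,R.from_matrix(A.T@To).magnitude(),A[:,2])
E
python3 look.py w6 cup_handle cup_lip cup
```

```text
[-1.1047  0.4862  1.1904  0.6528  1.9298 -0.5402] [ 0.4707 -0.3799  0.1581] [ 0.3158  0.6378 -0.7025]
1 1 [ 0.4257 -0.4675  0.1164] 2.2857714352403235e-16 [ 0.3158  0.6378 -0.7025]
1 -1 [ 0.4257 -0.4675  0.1164] 1.080434731359365 [ 0.3158  0.6378 -0.7025]
-1 1 [ 0.2225 -0.5697  0.1164] 1.3056435806554498 [-0.7003  0.1267 -0.7025]
-1 -1 [ 0.2225 -0.5697  0.1164] 1.9249232284993738 [-0.7003  0.1267 -0.7025]
11.85 [-1.1047  0.4862  1.1904  0.6528  1.9298 -0.5402] eye [ 0.44   -0.4426  0.3258] fwd [ 0.2277  0.4681 -0.8538]
cup_lip [278.6, 92.8] 0.96 [ 0.5766 -0.1699  0.0759] ray@.1 [ 0.5634 -0.1962  0.1   ]
cup [279.0, 192.4] 0.88 [ 0.5064 -0.3086  0.0991] ray@.1 [ 0.5061 -0.3091  0.1   ]
```

View pics/w6.png

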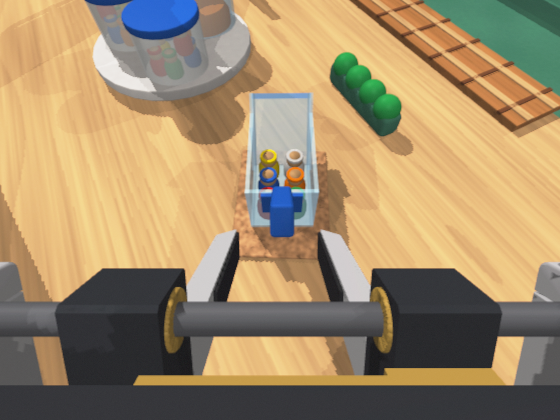

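The handle is centred between the open fingers at (282,210), with lip (279,95) straight ahead. The figures are standing, so I'll advance along the bar and grip.

>>> arm_command:
  newtons: 60
  targets:
    - {"x": 1, "y": 1.8, "z": -1.9, "rx": 0, "ry": 0, "rz": 0, "hand": 0.5}
    - {"x": 2, "y": 3.8, "z": -4, "rx": 0, "ry": 0, "rz": 0, "hand": 0.5}
    - {"x": 2.8, "y": 5.2, "z": -5.5, "rx": 0, "ry": 0, "rz": 0, "hand": 0.5}
    - {"x": 3.2, "y": 6, "z": -6.4, "rx": 0, "ry": 0, "rz": 0, "hand": 0.5}
    - {"x": 3.2, "y": 6, "z": -6.4, "rx": 0, "ry": 0, "rz": 0, "hand": 0.5}
    - {"x": 3.2, "y": 6, "z": -6.4, "rx": 0, "ry": 0, "rz": 0, "hand": 0.3}
    - {"x": 3.2, "y": 6, "z": -6.4, "rx": 0, "ry": 0, "rz": 0, "hand": 0.3}
    - {"x": 3.2, "y": 6, "z": -6.4, "rx": 0, "ry": 0, "rz": 0, "hand": 0.3}

```text
time: 12.85
eef_pos: [0.5032, -0.3241, 0.1016]
orientation: [-0.199, 0.788, 0.482, 0.326]
ft_force: [-0.8, 0.6, 0.2]
opening: 0.0293
gripper_force: 0.0
```

```bash
cat > plan.py <<'E'
from kin import *
from h import *
k=[-.0009,.0167+.1385,.4464,.5004,.1022,.3385,.0565]
lo=np.array([-3.1,-.76,.27,-1.08,.17,-2.57]);hi=np.array([3.1,2.03,2.55,4.22,2.65,2.57])
def toolR(ang,th):
    u=np.array([np.cos(ang),np.sin(ang),0]);l=np.pi/4-th
    tz=np.sin(l)*u-np.cos(l)*np.array([0,0,1.]);ty=np.cross([0,0,-1.],u);return np.stack([np.cross(ty,tz),ty,tz],1)
def tcp_from_lip(lip,ang,th,off=np.zeros(2)):
    u=np.array([np.cos(ang),np.sin(ang),0]);z=np.array([0,0,1.])
    T=toolR(ang,th); rx,rz=-.1738+off[0],.0238+off[1]   # grip point rel lip in cup frame
    g=np.array(lip)+u*(rx*np.cos(th)+rz*np.sin(th))+z*(-rx*np.sin(th)+rz*np.cos(th)); return g+.008*T[:,2],T
def ik(p,T,q0):
    f=lambda q:np.concatenate([(fk(q,k)[0]-p)*5,R.from_matrix(fk(q,k)[1]@Rz(np.pi/2)@T.T).as_rotvec()])
    r=least_squares(f,np.clip(q0,lo+.02,hi-.02),bounds=(lo,hi));return r.x,np.abs(r.fun).max()
E
python3 - <<'E'
from plan import *
np.set_printoptions(precision=3,suppress=True)
s=observe();print(s["eef_pos"],s["opening"],s["ft_force"]);q=np.array(s["joint_positions"])
P,A=fk(q,k);print("model err",P-s["eef_pos"])
for deg in(63,75,85,95,110):
    a=np.radians(deg);u=np.array([np.cos(a),np.sin(a),0]);qq=q
    for th in(0,30,45,60,75,90,100,108,115):
        lip=np.array([.5733,.1005,.132])-.022*u+np.array([0,0,.1 if th<45 else 0])
        p,T=tcp_from_lip(lip,a,np.radians(th));qq,e=ik(p,T,qq);print(deg,th,p,qq,"err",round(e,4))
E
```

```text
[ 0.503 -0.324  0.102] 0.029263425919659518 [-0.844  0.561  0.249]
model err [-0.001  0.001 -0.001]
63 0 [ 0.487 -0.069  0.25 ] [-0.761 -0.065  1.654  0.762  1.761 -0.22 ] err 0.0
63 30 [ 0.501 -0.041  0.332] [-0.371 -0.075  1.329  0.271  1.85   0.18 ] err 0.0
63 45 [ 0.515 -0.014  0.264] [-0.136  0.005  1.363  0.     1.773  0.335] err 0.0
63 60 [0.532 0.02  0.287] [ 0.072  0.153  1.182 -0.239  1.934  0.472] err 0.0
63 75 [0.552 0.058 0.299] [ 0.235  0.343  0.994 -0.46   2.114  0.527] err 0.0
63 90 [0.572 0.097 0.3  ] [ 0.352  0.556  0.803 -0.69   2.286  0.495] err 0.0
63 100 [0.585 0.123 0.294] [ 0.409  0.705  0.677 -0.864  2.386  0.422] err 0.0
63 108 [0.595 0.143 0.286] [ 0.445  0.825  0.58  -1.023  2.453  0.333] err 0.0
63 115 [0.603 0.159 0.277] [ 0.467  0.883  0.547 -1.08   2.473  0.312] err 0.054
75 0 [ 0.524 -0.083  0.25 ] [-0.699  0.13   1.453  0.734  1.865 -0.327] err 0.0
75 30 [ 0.532 -0.053  0.332] [-0.37   0.041  1.216  0.276  1.902 -0.021] err 0.0
75 45 [ 0.54  -0.023  0.264] [-0.148  0.062  1.304 -0.     1.775  0.114] err 0.0
75 60 [0.55  0.013 0.287] [ 0.072  0.154  1
[... 1887 characters left out ...]
25 ] [-0.471  0.649  0.762  0.665  2.243 -0.533] err 0.0
110 30 [ 0.628 -0.048  0.332] [-0.281  0.381  0.813  0.243  2.091 -0.524] err 0.0
110 45 [ 0.617 -0.02   0.264] [-0.124  0.238  1.106 -0.     1.798 -0.473] err 0.0
110 60 [0.604 0.016 0.287] [ 0.072  0.158  1.177 -0.255  1.728 -0.327] err 0.0
110 75 [0.59  0.055 0.299] [ 0.285  0.137  1.243 -0.528  1.704 -0.152] err 0.0
110 90 [0.575 0.097 0.3  ] [ 0.482  0.178  1.3   -0.789  1.731  0.028] err 0.0
110 100 [0.565 0.124 0.294] [ 0.593  0.237  1.331 -0.946  1.772  0.139] err 0.0
110 108 [0.557 0.145 0.286] [ 0.666  0.3    1.351 -1.06   1.814  0.22 ] err 0.0
110 115 [0.551 0.162 0.277] [ 0.701  0.347  1.339 -1.08   1.854  0.261] err 0.0749
```

>>> arm_command:
  newtons: 60
  targets:
    - {"x": 0.1, "y": 0.3, "z": -0.5, "rx": 0, "ry": 0, "rz": 0, "hand": 0.3}
    - {"x": 0.1, "y": 0.3, "z": -0.6, "rx": 0, "ry": 0, "rz": 0, "hand": 0}
    - {"x": 0.1, "y": 0.3, "z": -0.6, "rx": 0, "ry": 0, "rz": 0, "hand": 0}
    - {"x": 0.1, "y": 0.3, "z": -0.6, "rx": 0, "ry": 0, "rz": 0, "hand": 0}
    - {"x": 0.1, "y": 0.3, "z": -0.6, "rx": 0, "ry": 0, "rz": 0, "hand": 0}
    - {"x": 0.1, "y": 0.3, "z": -0.6, "rx": 0, "ry": 0, "rz": 0, "hand": 0}

```text
time: 13.45
eef_pos: [0.504, -0.3199, 0.0941]
orientation: [-0.2, 0.788, 0.482, 0.326]
ft_force: [-0.4, 0.1, -2.4]
opening: 0.0177
gripper_force: 60.0
```

>>> arm_command:
  newtons: 60
  targets:
    - {"x": 0, "y": 0, "z": 0.5, "rx": 0, "ry": 0, "rz": 0, "hand": 0}
    - {"x": 0, "y": 0, "z": 1.5, "rx": 0, "ry": 0, "rz": 0, "hand": 0}
    - {"x": 0, "y": 0, "z": 3.5, "rx": 0, "ry": 0, "rz": 0, "hand": 0}
    - {"x": 0, "y": 0, "z": 6, "rx": 0, "ry": 0, "rz": 0, "hand": 0}
    - {"x": 0, "y": 0, "z": 8.5, "rx": 0, "ry": 0, "rz": 0, "hand": 0}
    - {"x": 0, "y": 0, "z": 11, "rx": 0, "ry": 0, "rz": 0, "hand": 0}
    - {"x": 0, "y": 0, "z": 13, "rx": 0, "ry": 0, "rz": 0, "hand": 0}
    - {"x": 0, "y": 0, "z": 14, "rx": 0, "ry": 0, "rz": 0, "hand": 0}
    - {"x": 0, "y": 0, "z": 14, "rx": 0, "ry": 0, "rz": 0, "hand": 0}

```text
time: 14.35
eef_pos: [0.5045, -0.3203, 0.2369]
orientation: [-0.198, 0.788, 0.483, 0.326]
ft_force: [0.1, -0.1, -1.7]
opening: 0.0175
gripper_force: 60.0
```

```bash
cat > cupchk.py <<'E'
import sys
from look import *
from m import cloud,circ
def chk(tag):
    look(tag,["cup_lip"]);s=observe();T=q2R(s["orientation"]);p=np.array(s["eef_pos"])
    P,r,e,h,D=cloud(tag);B=(cv2.inRange(h,(100,120,50),(125,255,255))>0)&(D>0)
    Q=(P[B]-p)@T   # tool frame
    # nominal lip in tool frame: cup (173.8,0,-23.8) from grip; tool z=(1,-1)/r2, tool x=(1,1)/r2
    L=np.array([.15,0,.1976])/2**.5-[0,0,.008];L[0]=(.1738-.0238)/2**.5;L[2]=(.1738+.0238)/2**.5-.008
    Q=Q[np.linalg.norm(Q-L,axis=1)<.045];print("nominal lip",L,"seen",len(Q),np.median(Q,0),Q.min(0),Q.max(0))
if __name__=="__main__": chk(sys.argv[1])
E
python3 cupchk.py w7; python3 - <<'E'
from plan import *
np.set_printoptions(precision=3,suppress=True)
s=observe();q=np.array(s["joint_positions"]);p0=np.array(s["eef_pos"]);R0=q2R(s["orientation"]);print(p0,R0[:,2])
a=np.radians(75);u=np.array([np.cos(a),np.sin(a),0])
for th,dz in((0,.1),(45,.06),(45,0),(60,0),(75,0),(90,0),(100,0),(106,0)):
    p,T=tcp_from_lip(np.array([.5733,.1005,.132+dz])-.022*u,a,np.radians(th))
    print(th,(p-p0)*100,R.from_matrix(T@R0.T).as_rotvec(),ik(p,T,q)[1])
E
```

```text
14.35 [-1.0191  0.3643  1.1943  0.709   1.9532 -0.4001] eye [ 0.4721 -0.3805  0.4052] fwd [ 0.2366  0.4552 -0.8584]
cup_lip [274.9, 85.0] 0.75 [ 0.5774 -0.1702  0.2176] ray@.1 [ 0.6433 -0.0384  0.1   ]
[ 0.504 -0.32   0.234] [ 0.321  0.63  -0.707]
0 [ 2.018 23.653  1.637] [-0.001 -0.002  0.211] 1.3183898417423734e-14
45 [ 3.624 29.65   8.995] [-0.735  0.281  0.201] 1.3905536572515858e-11
45 [ 3.624 29.65   2.995] [-0.735  0.281  0.201] 4.0796181298022775e-12
60 [ 4.6   33.292  5.292] [-0.979  0.375  0.193] 4.568670309695067e-16
75 [ 5.697 37.384  6.534] [-1.224  0.47   0.182] 1.0318412790866205e-11
90 [ 6.839 41.647  6.637] [-1.469  0.564  0.168] 1.4068700682314539e-14
100 [ 7.588 44.441  6.067] [-1.632  0.627  0.156] 5.042246474108151e-09
106 [ 8.02  46.056  5.486] [-1.729  0.664  0.149] 1.912278608301292e-09
  return _methods._mean(a, axis=axis, dtype=dtype,
  ret = um.true_divide(
Traceback (most recent call last):
  File "cupchk.py", line 11, in <module>
    if __name__=="__main__": chk(sys.argv[1])
                             ~~~^^^^^^^^^^^^^
  File "cupchk.py", line 10, in chk
    Q=Q[np.linalg.norm(Q-L,axis=1)<.045];print("nominal lip",L,"seen",len(Q),np.median(Q,0),Q.min(0),Q.max(0))
                                                                                            ~~~~~^^^
ValueError: zero-size array to reduction operation minimum which has no identity
```

View pics/w7.png

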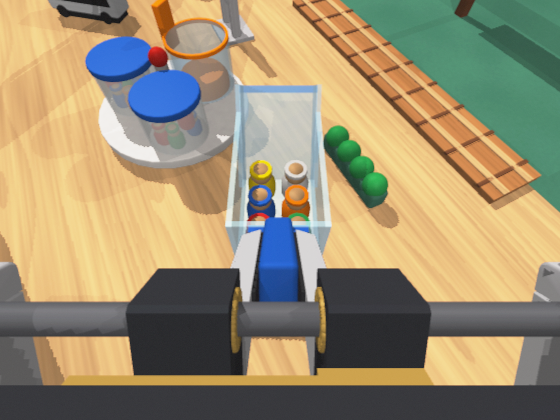

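The wrist view shows the cup held level, lip at (278,88), figures standing at (260-300,165-220), and the seated tube at (195,60). The lip height matches the model, so there was no slip in the grip.

>>> arm_command:
  targets:
    - {"x": 0.1, "y": 1, "z": 0.5, "rx": 0, "ry": 0, "rz": 0.02, "hand": 0}
    - {"x": 0.2, "y": 3, "z": 1.5, "rx": 0, "ry": 0, "rz": 0.04, "hand": 0}
    - {"x": 0.4, "y": 6, "z": 2.5, "rx": 0, "ry": 0, "rz": 0.06, "hand": 0}
    - {"x": 0.7, "y": 9, "z": 3.5, "rx": 0, "ry": 0, "rz": 0.09, "hand": 0}
    - {"x": 1, "y": 12, "z": 4, "rx": 0, "ry": 0, "rz": 0.12, "hand": 0}
    - {"x": 1.3, "y": 15, "z": 4, "rx": 0, "ry": 0, "rz": 0.15, "hand": 0}
    - {"x": 1.6, "y": 18, "z": 4, "rx": 0, "ry": 0, "rz": 0.18, "hand": 0}
    - {"x": 1.8, "y": 20.5, "z": 4, "rx": 0, "ry": 0, "rz": 0.2, "hand": 0}
    - {"x": 2, "y": 22.5, "z": 4, "rx": 0, "ry": 0, "rz": 0.21, "hand": 0}
    - {"x": 2, "y": 23.7, "z": 4, "rx": 0, "ry": 0, "rz": 0.21, "hand": 0}
    - {"x": 2, "y": 23.7, "z": 4, "rx": 0, "ry": 0, "rz": 0.21, "hand": 0}

```text
time: 15.55
eef_pos: [0.5235, -0.0804, 0.275]
orientation: [-0.234, 0.732, 0.563, 0.303]
ft_force: [0.7, 0.9, -1.7]
opening: 0.0176
gripper_force: 60.0
```

```bash
cat > pl2.py <<'E'
from plan import *
import sys
np.set_printoptions(precision=3,suppress=True)
def show(rows,deg=75,back=.022):
    s=observe();q=np.array(s["joint_positions"]);p0=np.array(s["eef_pos"]);R0=q2R(s["orientation"]);print(s["time"],p0,R0[:,2])
    a=np.radians(deg);u=np.array([np.cos(a),np.sin(a),0])
    for th,z in rows:
        p,T=tcp_from_lip(np.array([.5733,.1005,z])-back*u,a,np.radians(th))
        q,e=ik(p,T,q);print(th,(p-p0)*100,R.from_matrix(T@R0.T).as_rotvec(),q[3],round(e,4))
E
python3 - <<'E'
from pl2 import *
show([(7,.25),(14,.245),(21,.235),(28,.22),(35,.2),(42,.18),(48,.165),(52,.15),(52,.135)])
E
```

```text
15.55 [ 0.524 -0.08   0.275] [ 0.181  0.684 -0.707]
7 [0.144 0.059 1.348] [-0.118  0.031 -0.002] 0.6469473481101465 0.0
14 [0.297 0.631 2.826] [-0.236  0.063 -0.002] 0.5428513679210545 0.0
21 [0.511 1.431 3.718] [-0.354  0.094 -0.002] 0.42943253337725207 0.0
28 [0.784 2.448 3.994] [-0.472  0.126 -0.002] 0.30826852274186073 0.0
35 [1.11  3.667 3.629] [-0.591  0.157 -0.002] 0.18201426316179947 0.0
42 [1.486 5.069 3.097] [-0.709  0.189 -0.002] 0.05438675663739486 0.0
48 [1.843 6.4   2.708] [-0.81   0.216 -0.002] -0.05391166440577535 0.0
52 [2.097 7.347 1.865] [-0.877  0.234 -0.002] -0.12428391690194608 0.0
52 [2.097 7.347 0.365] [-0.877  0.234 -0.002] -0.12327212185725824 0.0
```

>>> arm_command:
  targets:
    - {"x": 0.1, "y": 0.1, "z": 1.3, "rx": -0.118, "ry": 0.031, "rz": 0, "hand": 0}
    - {"x": 0.3, "y": 0.6, "z": 2.8, "rx": -0.236, "ry": 0.063, "rz": 0, "hand": 0}
    - {"x": 0.5, "y": 1.4, "z": 3.7, "rx": -0.354, "ry": 0.094, "rz": 0, "hand": 0}
    - {"x": 0.8, "y": 2.4, "z": 4, "rx": -0.472, "ry": 0.126, "rz": 0, "hand": 0}
    - {"x": 1.1, "y": 3.7, "z": 3.6, "rx": -0.591, "ry": 0.157, "rz": 0, "hand": 0}
    - {"x": 1.5, "y": 5.1, "z": 3.1, "rx": -0.709, "ry": 0.189, "rz": 0, "hand": 0}
    - {"x": 1.8, "y": 6.4, "z": 2.7, "rx": -0.81, "ry": 0.216, "rz": 0, "hand": 0}
    - {"x": 1.8, "y": 6.4, "z": 1.3, "rx": -0.81, "ry": 0.216, "rz": 0, "hand": 0}
    - {"x": 1.8, "y": 6.4, "z": -0.2, "rx": -0.81, "ry": 0.216, "rz": 0, "hand": 0}
    - {"x": 1.8, "y": 6.4, "z": -0.2, "rx": -0.81, "ry": 0.216, "rz": 0, "hand": 0}
    - {"x": 1.8, "y": 6.4, "z": -0.2, "rx": -0.81, "ry": 0.216, "rz": 0, "hand": 0}

```text
time: 16.65
eef_pos: [0.5416, -0.0198, 0.2718]
orientation: [0.016, 0.794, 0.607, -0.021]
ft_force: [0.0, -1.1, -2.8]
opening: 0.0178
gripper_force: 60.0
```

```bash
python3 look.py w8 cup_lip tube; python3 - <<'E'
from pl2 import *
show([(55,.136),(62,.135),(69,.134),(76,.133),(83,.132),(90,.132),(97,.132),(103,.132),(107,.132)])
p,d=snapshot("top");s,ds=snapshot("side")
cv2.imwrite("pics/ts8.png",np.hstack([cv2.resize(p[130:290,190:350],(400,400)),cv2.resize(s[130:290,220:380],(400,400))])[...,::-1])
for n,dd in(("top",d),("side",ds)): print([(x["location"],x["confidence"],atdepth(n,x["location"],dd)) for x in pinpoint(n,"cup_lip")[:1]])
E
```

```text
16.65 [-0.1087  0.0755  1.2757 -0.0531  1.799   0.1443] eye [0.5619 0.0572 0.4359] fwd [-0.0764 -0.2825 -0.9562]
cup_lip [276.9, 82.5] 0.96 [0.5676 0.0826 0.0579] ray@.1 [0.5669 0.0798 0.1   ]
cup_lip [415.3, 229.1] 0.43 [ 0.698  -0.1412  0.0419] ray@.1 [ 0.6779 -0.1119  0.1   ]
tube [260.4, 225.0] 0.7 [ 0.5313 -0.0117  0.2403] ray@.1 [ 0.5093 -0.0611  0.1   ]
tube [258.1, 195.2] 0.15 [ 0.5295 -0.0029  0.1957] ray@.1 [ 0.5166 -0.0268  0.1   ]
16.8 [ 0.542 -0.02   0.273] [-0.011 -0.051 -0.999]
55 [0.413 2.02  1.067] [-0.117  0.035  0.003] -0.17538095792483124 0.0
62 [0.896 3.823 1.851] [-0.235  0.066  0.002] -0.29391080870853403 0.0
69 [1.404 5.716 2.401] [-0.353  0.098  0.002] -0.4080745825402576 0.0
76 [1.928 7.671 2.707] [-0.471  0.13   0.002] -0.5182810015543694 0.0
83 [2.46  9.66  2.763] [-0.589  0.162  0.002] -0.6256682120141286 0.0
90 [ 2.994 11.653  2.667] [-0.707  0.193  0.002] -0.7325844385526435 0.0
97 [ 3.521 13.619  2.321] [-0.825  0.225  0.001] -0.8401157744962862 0.0
103 [ 3.961 15.261  1.828] [-0.926  0.252  0.001] -0.9337722155838795 0.0
107 [ 4.246 16.325  1.402] [-0.994  0.27   0.001] -0.9972780368271764 0.0
[([249.6, 216.1], 0.61, array([0.524, 0.041, 0.638]))]
[([277.4, 220.9], 0.83, array([0.566, 0.058, 0.106]))]
```

View pics/ts8.png

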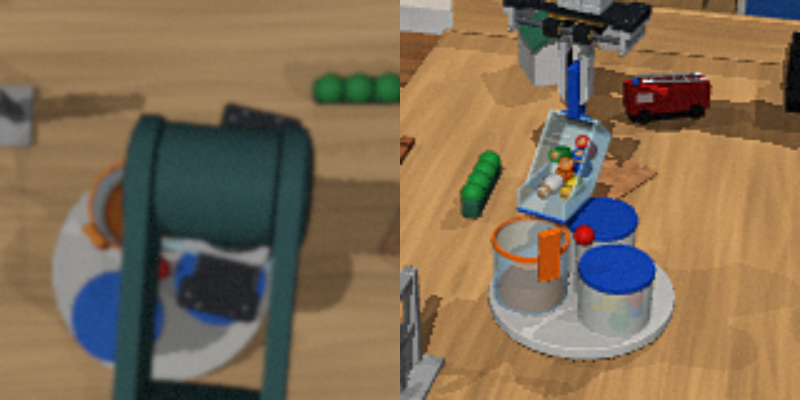

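The side crop shows the tilted cup with all figures still in it and its lip just above and behind the tube's rim (lip about (545,213), ring centre (532,232)). I'll check that against the projection before pouring.

```bash
python3 - <<'E'
from h import *
from m import *
u=np.array([np.cos(np.radians(75)),np.sin(np.radians(75)),0]);v=np.array([-u[1],u[0],0])
L=np.array([.5733,.1005,.136])-.022*u
print("side proj lip",project("side",L),[project("side",L+t*v) for t in(-.035,.035)],"seen 277.4 220.9; rim",project("side",[.5733,.1005,.118]))
print("tri",tri([ray("side",[277.4,220.9]),(lambda z:(z["e"],z["M"]@np.array([(276.9-z["k"][2])/z["k"][0],(82.5-z["k"][3])/z["k"][1],1])))(np.load("w8_c.npz"))]))
p=cv2.imread("pics/ts8.png")[:,400:];h=cv2.cvtColor(p,cv2.COLOR_BGR2HSV)
o=np.argwhere(cv2.inRange(h,(3,170,120),(18,255,255))>0)[:,::-1];o=o[(o[:,1]>205)&(o[:,1]<275)&(o[:,0]<180)];print("ring px full",o.min(0)/2.5+[220,130],o.max(0)/2.5+[220,130])
b=np.argwhere(cv2.inRange(h,(105,150,60),(125,255,255))>0)[:,::-1];b=b[(b[:,1]>195)&(b[:,1]<225)&(b[:,0]<172)];print("lip px full",b.min(0)/2.5+[220,130],b.max(0)/2.5+[220,130])
E
```

```text
side proj lip [np.float64(275.8231414840861), np.float64(216.5387875589687)] [[np.float64(266.3515714951322), np.float64(213.82930459372633)], [np.float64(285.46058126076633), np.float64(219.2957200352021)]] seen 277.4 220.9; rim [np.float64(272.68423158179144), np.float64(224.42378131536066)]
tri [0.5645 0.0781 0.1188]
ring px full [256.4 216. ] [287.6 239.6]
lip px full [267.2 213.2] [288.4 219.6]
```

>>> arm_command:
  targets:
    - {"x": 0.4, "y": 2, "z": 1.1, "rx": -0.117, "ry": 0.035, "rz": 0, "hand": 0}
    - {"x": 0.9, "y": 3.8, "z": 1.9, "rx": -0.235, "ry": 0.066, "rz": 0, "hand": 0}
    - {"x": 1.4, "y": 5.7, "z": 2.4, "rx": -0.353, "ry": 0.098, "rz": 0, "hand": 0}
    - {"x": 1.9, "y": 7.7, "z": 2.7, "rx": -0.471, "ry": 0.13, "rz": 0, "hand": 0}
    - {"x": 2.5, "y": 9.7, "z": 2.8, "rx": -0.589, "ry": 0.162, "rz": 0, "hand": 0}
    - {"x": 3, "y": 11.7, "z": 2.7, "rx": -0.707, "ry": 0.193, "rz": 0, "hand": 0}
    - {"x": 3, "y": 11.7, "z": 2.7, "rx": -0.707, "ry": 0.193, "rz": 0, "hand": 0}
    - {"x": 3, "y": 11.7, "z": 2.7, "rx": -0.707, "ry": 0.193, "rz": 0, "hand": 0}
    - {"x": 3.5, "y": 13.6, "z": 2.3, "rx": -0.825, "ry": 0.225, "rz": 0, "hand": 0}
    - {"x": 4, "y": 15.3, "z": 1.8, "rx": -0.926, "ry": 0.252, "rz": 0, "hand": 0}
    - {"x": 4, "y": 15.3, "z": 1.8, "rx": -0.926, "ry": 0.252, "rz": 0, "hand": 0}
    - {"x": 4, "y": 15.3, "z": 1.8, "rx": -0.926, "ry": 0.252, "rz": 0, "hand": 0}

```text
time: 18.2
eef_pos: [0.5823, 0.1331, 0.2913]
orientation: [0.294, 0.695, 0.532, -0.385]
ft_force: [-0.6, -0.5, -0.5]
opening: 0.0174
gripper_force: 60.0
```

```bash
python3 - <<'E'
from pl2 import *
s,ds=snapshot("side");w,_=snapshot("wrist")
cv2.imwrite("pics/s9.png",np.hstack([cv2.resize(s[130:290,200:360],(400,400)),cv2.resize(w,(400,300))[[*range(300)]+[299]*100]])[...,::-1])
show([(103,.145)])
for i in range(6):
    print(i,[(np.round(x["location"]),round(x["confidence"],2),atdepth("side",x["location"],ds)) for x in pinpoint("side",f"figure{i}")[:1]])
E
```

```text
18.3 [0.582 0.132 0.294] [-0.22  -0.816 -0.534]
103 [-0.022  0.043  1.067] [-0.003  0.005  0.004] -0.9500294821091727 0.0
0 [(array([266., 224.]), 0.55, array([0.602, 0.067, 0.092]))]
1 [(array([266., 224.]), 0.55, array([0.602, 0.067, 0.092]))]
2 [(array([266., 224.]), 0.55, array([0.602, 0.067, 0.092]))]
3 [(array([266., 224.]), 0.55, array([0.602, 0.067, 0.092]))]
4 [(array([266., 224.]), 0.55, array([0.602, 0.067, 0.092]))]
5 [(array([266., 224.]), 0.55, array([0.602, 0.067, 0.092]))]
```

View pics/s9.png

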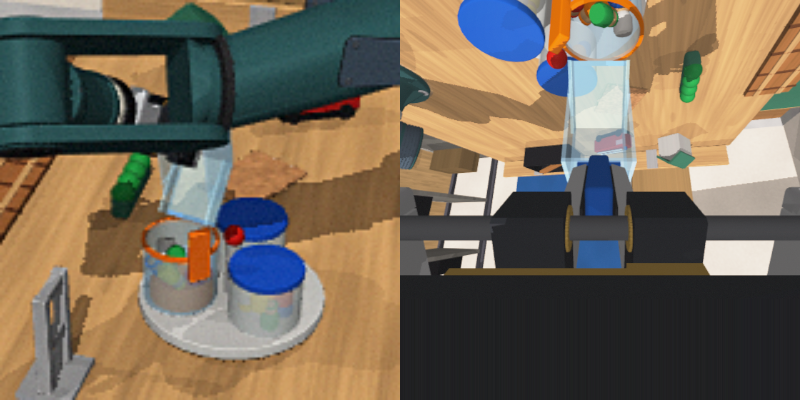

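The cup is empty, and the figures are heaped in the tube (green at (175,253) in the side crop, green and white at (600,15) in the wrist crop). Next I'll raise the cup and untilt it clear of the tube.

```bash
python3 - <<'E'
from pl2 import *
show([(103,.155),(103,.19),(95,.21),(87,.22),(79,.23),(71,.24),(63,.25),(55,.25),(47,.25)])
s=observe();p0=np.array(s["eef_pos"]);R0=q2R(s["orientation"])
a=np.radians(63);T=q2R([-.2,.788,.482,.326]);print(T[:,2])
E
```

```text
18.6 [0.582 0.133 0.292] [-0.221 -0.818 -0.531]
103 [-0.005 -0.06   2.272] [-0.002  0.001  0.002] -0.9631747907537416 0.0
103 [-0.005 -0.06   5.772] [-0.002  0.001  0.002] -1.0140681820501138 0.0
95 [-0.594 -2.259  8.389] [ 0.133 -0.035  0.002] -0.9036496007616455 0.0
87 [-1.2   -4.521  9.683] [ 0.268 -0.072  0.002] -0.7729042158216237 0.0
79 [-1.811 -6.8   10.649] [ 0.403 -0.108  0.002] -0.6371132547659525 0.0
71 [-2.414 -9.051 11.286] [ 0.538 -0.144  0.002] -0.4956074766869163 0.0
63 [ -2.999 -11.233  11.602] [ 0.673 -0.181  0.002] -0.3481658904468024 0.0
55 [ -3.553 -13.301  10.611] [ 0.807 -0.217  0.002] -0.19307494163797256 0.0
47 [ -4.066 -15.216   9.332] [ 0.942 -0.253  0.002] -0.03841056621605566 0.0
[ 0.321  0.63  -0.707]
```

>>> arm_command:
  targets:
    - {"x": 0, "y": 0, "z": 2, "rx": 0, "ry": 0, "rz": 0, "hand": 0}
    - {"x": 0, "y": 0, "z": 5.8, "rx": 0, "ry": 0, "rz": 0, "hand": 0}
    - {"x": -0.6, "y": -2.3, "z": 8.4, "rx": 0.133, "ry": -0.035, "rz": 0, "hand": 0}
    - {"x": -1.2, "y": -4.5, "z": 9.7, "rx": 0.268, "ry": -0.072, "rz": 0, "hand": 0}
    - {"x": -1.8, "y": -6.8, "z": 10.6, "rx": 0.403, "ry": -0.108, "rz": 0, "hand": 0}
    - {"x": -2.4, "y": -9, "z": 11.3, "rx": 0.538, "ry": -0.144, "rz": 0, "hand": 0}
    - {"x": -3, "y": -11.2, "z": 11.6, "rx": 0.673, "ry": -0.181, "rz": 0, "hand": 0}
    - {"x": -3.6, "y": -13.3, "z": 11.6, "rx": 0.807, "ry": -0.217, "rz": 0, "hand": 0}
    - {"x": -4.1, "y": -15.2, "z": 11.6, "rx": 0.942, "ry": -0.253, "rz": 0, "hand": 0}
    - {"x": -4.1, "y": -15.2, "z": 11.6, "rx": 0.942, "ry": -0.253, "rz": 0, "hand": 0}

```text
time: 19.6
eef_pos: [0.5391, -0.0245, 0.4092]
orientation: [0.013, 0.797, 0.604, -0.014]
ft_force: [0.4, -0.2, -1.2]
opening: 0.0177
gripper_force: 60.0
```

```bash
python3 - <<'E'
from h import *
np.set_printoptions(precision=3,suppress=True)
s=observe();p0=np.array(s["eef_pos"]);R0=q2R(s["orientation"]);T=q2R([-.2,.788,.482,.326]);u=np.array([.454,.891,0])
rv=R.from_matrix(T@R0.T).as_rotvec();print(p0,s["opening"],rv,np.linalg.norm(rv))
g=np.array([.504,-.3199,.0941]);print("to above pad (+10cm)",(g+[0,0,.1]-p0)*100,"home",(g-p0)*100)
w,d=snapshot("wrist");cv2.imwrite("pics/w10.png",w[:,:,::-1])
for i in range(6): print(i,[(np.round(x["location"]),round(x["confidence"],2),atdepth("wrist",x["location"],d)) for x in pinpoint("wrist",f"figure{i}")[:1]])
E
```

```text
[ 0.539 -0.024  0.409] 0.017706552648490314 [ 0.768 -0.296 -0.187] 0.844533166926376
to above pad (+10cm) [ -3.514 -29.543 -21.507] home [ -3.514 -29.543 -31.507]
0 [(array([282.,  47.]), 0.82, array([0.589, 0.136, 0.089]))]
1 [(array([282.,  47.]), 0.82, array([0.588, 0.138, 0.088]))]
2 [(array([282.,  47.]), 0.82, array([0.588, 0.139, 0.088]))]
3 [(array([282.,  47.]), 0.82, array([0.588, 0.14 , 0.088]))]
4 [(array([282.,  47.]), 0.82, array([0.588, 0.141, 0.088]))]
5 [(array([282.,  47.]), 0.82, array([0.588, 0.141, 0.088]))]
```

View pics/w10.png

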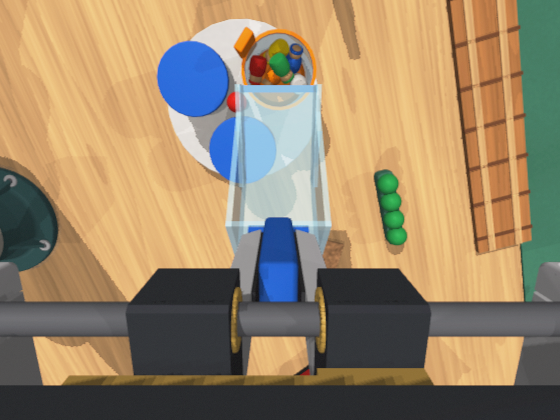

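All six colours (yellow, blue, red, green, orange, white) lie inside the tube ring at (280,70). The cup is empty.

>>> arm_command:
  targets:
    - {"x": -0.4, "y": -3, "z": -1, "rx": 0.096, "ry": -0.037, "rz": -0.023, "hand": 0}
    - {"x": -0.8, "y": -7, "z": -2, "rx": 0.192, "ry": -0.074, "rz": -0.047, "hand": 0}
    - {"x": -1.3, "y": -11, "z": -4, "rx": 0.288, "ry": -0.111, "rz": -0.07, "hand": 0}
    - {"x": -1.8, "y": -15, "z": -6, "rx": 0.384, "ry": -0.148, "rz": -0.094, "hand": 0}
    - {"x": -2.3, "y": -19, "z": -9, "rx": 0.48, "ry": -0.185, "rz": -0.117, "hand": 0}
    - {"x": -2.8, "y": -23, "z": -12, "rx": 0.576, "ry": -0.222, "rz": -0.14, "hand": 0}
    - {"x": -3.2, "y": -26.5, "z": -15, "rx": 0.672, "ry": -0.259, "rz": -0.164, "hand": 0}
    - {"x": -3.5, "y": -29, "z": -18, "rx": 0.768, "ry": -0.296, "rz": -0.187, "hand": 0}
    - {"x": -3.5, "y": -29.5, "z": -21, "rx": 0.768, "ry": -0.296, "rz": -0.187, "hand": 0}
    - {"x": -3.5, "y": -29.5, "z": -24.5, "rx": 0.768, "ry": -0.296, "rz": -0.187, "hand": 0}
    - {"x": -3.5, "y": -29.5, "z": -27.5, "rx": 0.768, "ry": -0.296, "rz": -0.187, "hand": 0}
    - {"x": -3.5, "y": -29.5, "z": -27.5, "rx": 0.768, "ry": -0.296, "rz": -0.187, "hand": 0}

```text
time: 21.15
eef_pos: [0.5051, -0.3098, 0.1254]
orientation: [-0.205, 0.785, 0.486, 0.324]
ft_force: [-0.6, 0.7, -1.9]
opening: 0.0176
gripper_force: 60.0
```

```bash
python3 - <<'E'
from h import *
np.set_printoptions(precision=4,suppress=True)
s=observe();T=q2R([-.2,.788,.482,.326]);print(np.array(s["eef_pos"]),s["ft_force"],R.from_matrix(T@q2R(s["orientation"]).T).as_rotvec(),(np.array([.504,-.3199,.0941])-s["eef_pos"])*100)
E
python3 look.py w11 cup_lip pad
```

```text
[ 0.5051 -0.3098  0.1254] [-0.5808  0.6784 -1.8987] [-0.005  -0.004  -0.0138] [-0.1055 -1.0055 -3.1341]
21.15 [-1.0068  0.4314  1.3339  0.6676  1.8028 -0.5321] eye [ 0.4747 -0.3719  0.2934] fwd [ 0.2242  0.4659 -0.856 ]
cup_lip [276.0, 84.4] 0.7 [ 0.6356 -0.0355 -0.0002] ray@.1 [ 0.5807 -0.1503  0.1   ]
```

>>> arm_command:
  targets:
    - {"x": 0, "y": 0, "z": 0, "rx": 0, "ry": 0, "rz": 0, "hand": 0}
    - {"x": 0, "y": 0, "z": -0.5, "rx": 0, "ry": 0, "rz": 0, "hand": 0}
    - {"x": 0, "y": 0, "z": -0.5, "rx": 0, "ry": 0, "rz": 0, "hand": 0}

```text
time: 21.6
eef_pos: [0.5063, -0.3129, 0.127]
orientation: [-0.199, 0.785, 0.488, 0.326]
ft_force: [-0.8, -0.5, -1.4]
opening: 0.0175
gripper_force: 60.0
```

>>> arm_command:
  targets:
    - {"x": -0.2, "y": -0.6, "z": -1, "rx": 0, "ry": 0, "rz": 0, "hand": 0}
    - {"x": -0.2, "y": -0.6, "z": -2, "rx": 0, "ry": 0, "rz": 0, "hand": 0}
    - {"x": -0.2, "y": -0.6, "z": -2.7, "rx": 0, "ry": 0, "rz": 0, "hand": 0}
    - {"x": -0.2, "y": -0.6, "z": -2.9, "rx": 0, "ry": 0, "rz": 0, "hand": 0}
    - {"x": -0.2, "y": -0.6, "z": -2.9, "rx": 0, "ry": 0, "rz": 0, "hand": 0}

```text
time: 22.1
eef_pos: [0.5039, -0.3184, 0.0967]
orientation: [-0.2, 0.785, 0.487, 0.326]
ft_force: [1.0, 0.1, -1.7]
opening: 0.0176
gripper_force: 60.0
```

>>> arm_command:
  targets:
    - {"x": 0, "y": 0, "z": -0.15, "rx": 0, "ry": 0, "rz": 0, "hand": 0}
    - {"x": 0, "y": 0, "z": -0.25, "rx": 0, "ry": 0, "rz": 0, "hand": 0}
    - {"x": 0, "y": 0, "z": -0.35, "rx": 0, "ry": 0, "rz": 0, "hand": 0}
    - {"x": 0, "y": 0, "z": -0.35, "rx": 0, "ry": 0, "rz": 0, "hand": 0}

```text
time: 22.5
eef_pos: [0.5042, -0.3188, 0.0942]
orientation: [-0.199, 0.785, 0.488, 0.326]
ft_force: [0.5, -0.5, -0.8]
opening: 0.0176
gripper_force: 60.0
```

>>> arm_command:
  targets:
    - {"x": 0, "y": 0, "z": -0.05, "rx": 0, "ry": 0, "rz": 0, "hand": 0.35}
    - {"x": 0, "y": 0, "z": -0.05, "rx": 0, "ry": 0, "rz": 0, "hand": 0.35}
    - {"x": 0, "y": 0, "z": -0.05, "rx": 0, "ry": 0, "rz": 0, "hand": 0.35}
    - {"x": 0, "y": 0, "z": -0.05, "rx": 0, "ry": 0, "rz": 0, "hand": 0.35}
    - {"x": -0.6, "y": -1.3, "z": 1.4, "rx": 0, "ry": 0, "rz": 0, "hand": 0.35}
    - {"x": -1.6, "y": -3.2, "z": 3.5, "rx": 0, "ry": 0, "rz": 0, "hand": 0.35}
    - {"x": -2.9, "y": -5.7, "z": 6.4, "rx": 0, "ry": 0, "rz": 0, "hand": 0.35}
    - {"x": -4, "y": -7.6, "z": 10, "rx": 0, "ry": 0, "rz": 0, "hand": 0.35}
    - {"x": -4, "y": -7.6, "z": 14, "rx": 0, "ry": 0, "rz": 0, "hand": 0.35}
    - {"x": -4, "y": -7.6, "z": 14, "rx": 0, "ry": 0, "rz": 0, "hand": 0.35}

```text
time: 23.5
eef_pos: [0.4649, -0.397, 0.2408]
orientation: [-0.194, 0.785, 0.49, 0.326]
ft_force: [0.1, 0.1, 0.5]
opening: 0.0332
gripper_force: 0.0
```

```bash
python3 look.py w12 cup_lip pad cup; python3 - <<'E'
from h import *
np.set_printoptions(precision=4,suppress=True)
s,ds=snapshot("side");cv2.imwrite("pics/s12.png",np.hstack([cv2.resize(s[120:300,210:370],(356,400)),cv2.resize(cv2.imread("pics/w12.png")[:,:,::-1],(440,400))])[...,::-1])
p,d=snapshot("top")
for q in["fire_engine","bus","hedge","pylon","pad","cup","cup_handle"]: print(q,[(x["confidence"],atdepth("side",x["location"],ds)) for x in pinpoint("side",q)[:1]])
E
```

```text
23.5 [-1.1229  0.4568  1.0587  0.6843  2.0501 -0.4764] eye [ 0.4316 -0.4559  0.4094] fwd [ 0.2391  0.4495 -0.8607]
cup_lip [277.2, 128.6] 0.75 [ 0.579  -0.1692  0.075 ] ray@.1 [ 0.5679 -0.1906  0.1   ]
cup [277.3, 211.5] 0.92 [ 0.5166 -0.2952  0.0842] ray@.1 [ 0.5124 -0.303   0.1   ]
fire_engine [(0.63, array([ 0.4606, -0.4924,  0.02  ]))]
bus [(0.72, array([0.4285, 0.5292, 0.049 ]))]
hedge [(0.61, array([ 0.7005, -0.1059,  0.0291]))]
pylon [(0.79, array([0.6883, 0.2683, 0.0078]))]
pad [(0.69, array([ 0.5169, -0.2225,  0.0106]))]
cup []
cup_handle [(0.86, array([ 0.5132, -0.326 ,  0.108 ]))]
```

View pics/s12.png

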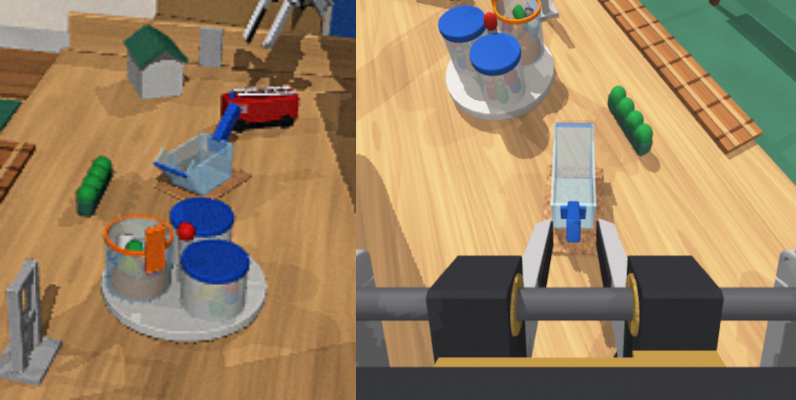

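The cup stands upright on its pad with the lip back at its starting point (0.579, -0.169, 0.075). The figures are in the seated tube, the bystanders are unmoved, and the gripper is clear of everything.

```bash
python3 -c "
from workcell import *
print(hand_in())"
```

```text
the job is handed in; nothing more can be done
None
```

The job is handed in, with no verdict reported back: the tube is home on the spigot with all six figures in it, the empty cup is back upright on its pad, and the other toys are where they were.

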